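# Pull the back-stock tray and lock its couplers in the transit drawer

### The arm

A 6-joint arm with a two-finger parallel gripper is mounted at the origin on the work surface. World frame = base frame: x ahead of the robot, y to its left, z up, the work surface at z = 0. Lengths are in m, angles in rad, forces in N, time in s.
With the tool pointing down it reaches from about 0.3 to 0.775 m from the base axis. Payload 14.6 kg.
Tool frame: the origin (TCP) lies midway between the tips of the shut fingers; the grasp point (between the pads) lies 19 mm behind it (manip.grip_depth is the distance from the TCP to the grasp point, in m); z points along the fingers, y is the line along which they close (so a half turn about z gives the same grasp; the last joint's range is limited). The gripper opens to 94 mm and grips with 3 to 60 N. Pads are 16 mm wide; open, the fingers measure 119 mm over their backs; the gripper's body (75 mm by 177 mm) begins 78 mm behind the grasp point.
Start: joints at [1.237, 0.3, 1.521, -0, 1.321, -0.067], TCP at [0.145, 0.531, 0.205] pointing down, gripper open.
Joint ranges: [-3.03, 3.03], [-0.79, 2.21], [0.23, 2.52], [-1.04, 4.18], [0, 3.07], [-2.55, 2.55]. Speed limits (rad/s): [2.22, 2.22, 2.57, 3.14, 3.14, 3.14].

### API

Orientations are given as a unit quaternion [x, y, z, w].
In Python, from bench import monitor, read_camera, camera_model, ticket, nets, manip gives the robot as it stands.
- The arm moves only by the shell command python3 -m pendant 'ROWS' [FORCE]. ROWS is JSON, a list of rows, each a list of 7 numbers: the shift along the tool's x, y, z in cm, then the turn, a rotation vector about the tool's x, y, z in rad, then the closure, from 0 (fully open) to 1 (shut). In form: [[tx, ty, tz, rx, ry, rz, grip], ...]. A call has 1 to 20 rows; each row shifts and turns the commanded pose from where the row before left it, along the tool's axes as they then stand; what a row does not reach is not made up. A row lasts 1/12 s, in which the tool goes at most 41.7 mm and 7.16 degrees, less where a joint would pass 70% of its speed; a pose out of reach is approached as far as the arm can. A call is refused whole if a number of a shift passes 4.17 or a number of a turn 0.125, either way. A call with a gripper value outside its range is refused whole. The fingers move at their own pace and stop on an object; FORCE is the grip in N (left out, the last holds). Time passes only in rows, so rows that do not move let the fingers close. It gives the time, the measured TCP pose, the force, the opening and the grip force at its end, in the units of the state.
- monitor.sense(): the state, without advancing time (a new reading comes with each control period).
- read_camera(name): name is "scene" or "top" or "wrist"; returns (picture, depth): 384x512x3 uint8, red, green, blue; 384x512 float32, m along the optical axis (not along the pixel's ray), 0 where there is no reading.
- camera_model(name): a dict with "K" (3x3 intrinsics, pixels), "dist_coeffs" ([k1, k2, p1, p2, k3] as OpenCV has them; the pictures are not rectified), "T" (4x4, takes a point from camera to world coordinates); the wrist camera has in their place "mount" (4x4, takes a point from camera to tool coordinates, whose origin is the TCP and whose axes are the flange's). Camera axes: x right, y down, z forward; pixel columns grow to the right and rows downward; lengths in m; the calibration is good to about 2 mm. A picture is of the moment at which its call begins: read the wrist's pose just before it. camera_model takes no time and is no camera call.
- ticket.hand_in(): hands the job in; it is judged then, once.
Trained networks look in the newest picture that a camera, given by its name, has taken for a name from the list of things; names that differ only in an ending like _2 or _b are one class to them, and where a whole thing is asked for, a point or a joint stands for the part that bears it (a point fixed in the world has none). Each returns a list of dicts, best first, with "confidence" (0 to 1); they miss things now and then, are a little off and sometimes report something else, mostly with a low value. They report only what shows in the picture. A call takes as long as a camera call. They do not tell look-alikes from the thing itself.
- nets.look_for(name, camera): "location" ([x, y, z] in m, in world coordinates, good to about 4 mm: the middle of the surface that is visible of it).
- nets.outline_of(name, camera): "mask" (384x512 bool, what is visible of it).
- nets.pinpoint(name, camera): "location" ([x, y, z] in m, in world coordinates, good to about 4 mm: a listed point, or the origin of a listed thing).
The state is a dict: "time_s": time; "joint_pos": joint angles; "joint_vel": joint speeds; "tau": joint torques, N m; "position": TCP position; "ee_rot": TCP orientation; "ft_force": force on the tool from outside, world axes, zero at the start; "torque": the same for the moment, N m; "finger_gap": finger opening in m; "finger_force": force on a finger pad.
Only numpy, scipy, OpenCV 4.12 (cv2) and the standard library are available. Lean on these libraries where they do the work, as an engineer would, in place of code of your own. Each camera call takes 0.05 s, during which the arm holds its last target. There are 200 camera calls.

### The job

Set the carton aside, then draw the blue tray out from under the bench shelf and put every steel hex coupler from it into the open drawer of the green transit box. Push the drawer in and turn the red cam lock clockwise half a turn to its stop, so that its hook draws the drawer tight. Push the empty tray fully home under the shelf again, stand the carton back in front of it, upright and square as it was, and leave the spray can, the loose sleeve and the wrench where they are.

Things in the scene. Friction and masses are not known exactly. Their poses are not given: they have to be found in the camera images.
- bay: Low grey bench shelf, fixed, on the robot's left or right. Origin on the bench under the middle of its board's front edge; x points into the shelf, away from the robot, z up. The dark board covers x 0 to 200 mm at heights 125 to 141 mm; stock on its rear half (x over 100 mm) reaches 195 mm. Two side panels, 12 mm thick, 190 mm apart, stand under it.
- bay_home (a point): Point on the bench under the shelf, bay x 53, y 0 mm, axes as the bay's: where the tray's origin lies when its back touches the 30 mm high stop bar (fully home). The tray starts 2 to 9 mm short of it.
- tray: Loose blue tray, 126 (x) x 156 (y) mm outside, rim 30 mm high, walls and floor 4 mm, 0.3 kg empty. Origin at the centre of its underside; axes nearly along the bay's. Slides on the bench (up to about 14 N when full). Holds 2 to 4 couplers, standing at x -28 or 28, y -43 or 43 mm.
- tray_lug (a point): Grip point of the tray's pull lug, 45 mm above the bench, on its mid-plane, at x -90 mm in the tray; axes as the tray's. The lug is a flat plate, 10 mm thick along y (pinch it across y), from the tray's front wall (x -63) to x -108 mm, 14 to 60 mm high.
- coupler0: Loose grey steel hex coupler (long hex nut), 46 mm across flats, 53 across corners, 65 mm long, 0.35 kg, standing on end in the tray at the start. Origin at the centre of its lower end; z along its length; one pair of flats faces its own +y and -y, the others every 60 degrees. May be absent (None).
- coupler1: Loose grey steel hex coupler (long hex nut), 46 mm across flats, 53 across corners, 65 mm long, 0.35 kg, standing on end in the tray at the start. Origin at the centre of its lower end; z along its length; one pair of flats faces its own +y and -y, the others every 60 degrees. May be absent (None).
- coupler2: Loose grey steel hex coupler (long hex nut), 46 mm across flats, 53 across corners, 65 mm long, 0.35 kg, standing on end in the tray at the start. Origin at the centre of its lower end; z along its length; one pair of flats faces its own +y and -y, the others every 60 degrees. May be absent (None).
- coupler3: Loose grey steel hex coupler (long hex nut), 46 mm across flats, 53 across corners, 65 mm long, 0.35 kg, standing on end in the tray at the start. Origin at the centre of its lower end; z along its length; one pair of flats faces its own +y and -y, the others every 60 degrees. May be absent (None).
- carton: Loose rigid cardboard carton, 64 (x) x 120 (y) x 74 (z) mm, 0.35 to 0.7 kg. Origin at the centre of its underside. It stands across the front of the tray, origin at x about -130, y about 0 mm in the bay's frame, its x along the bay's, its back 30 to 40 mm before the tray's lug; there it must stand again at the end.
- case: Green transit drawer box, fixed, 220 deep (x) x 200 wide (y) x 105 mm high, on the robot's right or left. Origin on the bench under the middle of its front edge; x points into the box, away from the robot, z up. Two round rubber buffers stick 16 mm out of its front, low down near the sides. The cam lock's axis is on its top at x 52, y 0 mm.
- drawer (a joint): How far the drawer is out along the box's -x, m: starts 0.16 to 0.175; 0 = drawn tight. Friction 2 N. Below 0.008 sprung buffers push back (3 N at first touch, 8 N at 0) and, let go, push it out to about 0.008 again; the cam hook catches the drawer's bolt anywhere below 0.011 and alone keeps it tight.
- drawer_floor (a point): Centre of the drawer's inner floor, 13 mm above the bench; axes as the box's. The inside is 172 (x) x 160 (y) mm; its walls rise 24 mm above this floor; before it the front panel (x -102 to -90 mm) rises to 103 mm above the bench. From the panel's middle a bolt bar, 14 mm wide, overhangs the drawer to x -55 mm, 132 to 141 mm above the bench: keep the gripper's body behind it.
- drawer_push (a point): Middle of the outer face of the drawer's front panel, 80 mm above the bench, a place to push to +x of the box; axes as the box's. Below it a bar handle juts out 34 mm at heights 25 to 35 mm. Behind it, on top of the panel, a 40 mm wide bracket carries a steel bolt bar with a roller, 132 to 141 mm high, to 47 mm behind this point.
- cam (a joint): Angle of the cam lock, rad, clockwise seen from above: 0 = open (starts 0 to 0.25), 3.14 = stop, half a turn. Its hook meets the drawer's roller at about 0.8, has drawn it tight from 2.7 on and stays where it is left. Needs well under 0.5 N m.
- cam_grip (a point): Middle of the cam lock's red wing grip, on the turning axis, 162 mm above the bench. The wing is 42 mm long (along this point's x), 14 mm thick (along y: pinch across y), top 172, bottom 135 mm above the bench. The point turns with the cam; at 0 its axes are the box's. Hook: 57 mm round the axis, 110 to 126 mm high.
- spray: Bystander: yellow spray can, 66 mm diameter, 160 mm tall, standing behind the work. Origin at the centre of its underside.
- sleeve: Bystander: steel pipe sleeve, 45 mm diameter, 75 mm tall, standing behind the work. Origin at the centre of its underside.
- wrench: Bystander: wrench, 160 mm long along its x, lying flat between the work and the robot's base. Origin at its middle, underside.
There are look-alikes about, which are no part of the job. Of the things that look like the carton, take the one that is farthest to the robot's right at the start.

How it is judged:
By the outcome, as a careful person would: the job done as asked, in the order asked, and still so for the second after the job is handed in, with the robot touching nothing.
Of coupler0, coupler1, coupler2, coupler3 only 2 to 4 are there at a start; the rules pass over those that are not, and their reading is None.
At some moment in a run one of carton may be knocked a few centimetres aside while the robot is not near it.
Once in a run the grip may slacken for a moment while it holds something.
It also fails if it takes over 210 s, if anything falls off the work surface, if the arm or the gripper's body presses on something with over 40 N, if the wrist force passes 120 N, or if a joint passes its speed limit or range.

## Working session

There is one attempt and no reset: what is moved stays moved. The work goes in short steps, Python scripts to look and compute and a shell command to move; the robot and the scene stay as the last step left them, time stands still between calls to the robot, and variables do not carry over. Pictures are saved under pics/ and viewed, at most 14 in all, crops included, and the job is handed in when it is done.

```bash
ls; mkdir -p pics
cat > h.py <<'E'
import numpy as np,cv2
from bench import monitor,read_camera,camera_model,ticket,nets,manip
from scipy.spatial.transform import Rotation as R
def snap(cam,fn=None):
    s=monitor.sense(); im,d=read_camera(cam); m=camera_model(cam)
    if cam=='wrist':
        T=np.eye(4);T[:3,:3]=R.from_quat(s['ee_rot']).as_matrix();T[:3,3]=s['position'];T=T@np.array(m['mount'])
    else: T=np.array(m['T'])
    if fn: cv2.imwrite('pics/'+fn,im[:,:,::-1])
    return im,d,np.array(m['K']),np.array(m['dist_coeffs']),T
def cloud(d,K,D,T):
    h,w=d.shape;u,v=np.meshgrid(np.arange(w),np.arange(h))
    p=cv2.undistortPoints(np.stack([u,v],-1).reshape(-1,1,2).astype(np.float64),K,D).reshape(h,w,2)
    P=np.dstack([p*d[...,None],d]); W=P@T[:3,:3].T+T[:3,3]; W[d==0]=np.nan
    return W
E
python3 - <<'E'
from h import *
s=monitor.sense();print(s['position'],s['ee_rot'],s['finger_gap'])
for c in('scene','top'):
    im,d,K,D,T=snap(c,c+'0.png')
    np.savez(c+'0.npz',im=im,W=cloud(d,K,D,T))
    for n in ['carton','tray','tray_lug','bay_home','case','drawer_floor','drawer_push','cam_grip','coupler0','bay','spray','sleeve','wrench']:
        for o in nets.pinpoint(n,c)[:4]: print(c,n,np.round(o['location'],3),round(o['confidence'],2))
E
```

```text
pics
[0.14491152 0.53028589 0.20489158] [ 1.32987101e-01  9.91117598e-01 -5.72112130e-04 -9.89500629e-05] 0.09415741679401708
scene carton [ 0.308  0.336 -0.001] 0.72
scene carton [ 0.638  0.504 -0.001] 0.67
scene carton [ 0.473  0.249 -0.001] 0.63
scene carton [ 0.472  0.423 -0.001] 0.6
scene tray [0.656 0.219 0.   ] 0.62
scene tray_lug [0.564 0.224 0.044] 0.8
scene case [ 0.601 -0.266  0.004] 0.58
scene case [0.63  0.264 0.003] 0.38
scene drawer_floor [ 0.526 -0.264  0.018] 0.58
scene drawer_push [ 0.778 -0.069  0.002] 0.47
scene cam_grip [ 0.654 -0.264  0.161] 0.82
scene cam_grip [ 0.474  0.249 -0.002] 0.56
scene coupler0 [0.618 0.179 0.005] 0.8
scene coupler0 [0.63  0.264 0.001] 0.58
scene spray [0.79  0.027 0.   ] 0.57
scene spray [ 0.776 -0.067  0.001] 0.51
scene sleeve [ 0.779 -0.069 -0.   ] 0.79
scene wrench [ 0.392 -0.029 -0.003] 0.84
top carton [0.635 0.503 0.005] 0.84
top carton [ 0.474  0.25  -0.002] 0.77
top carton [ 0.311  0.334 -0.   ] 0.6
top carton [ 0.476  0.425 -0.002] 0.59
top tray [0.649 0.218 0.002] 0.92
top tray [ 0.602 -0.265  0.003] 0.3
top tray_lug [0.565 0.229 0.046] 0.95
top tray_lug [ 0.605 -0.268  0.003] 0.36
top case [ 0.605 -0.266  0.002] 0.72
top drawer_floor [ 0.523 -0.268  0.012] 0.81
top drawer_push [ 0.423 -0.273  0.078] 0.94
top cam_grip [ 0.655 -0.264  0.162] 0.71
top coupler0 [0.617 0.175 0.003] 0.69
top bay [ 0.598  0.225 -0.001] 0.82
top spray [0.79  0.029 0.004] 0.94
top sleeve [ 0.773 -0.07  -0.   ] 0.6
```

View pics/top0.png

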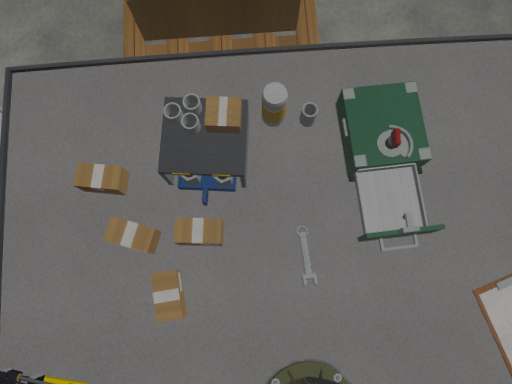

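View pics/scene0.png

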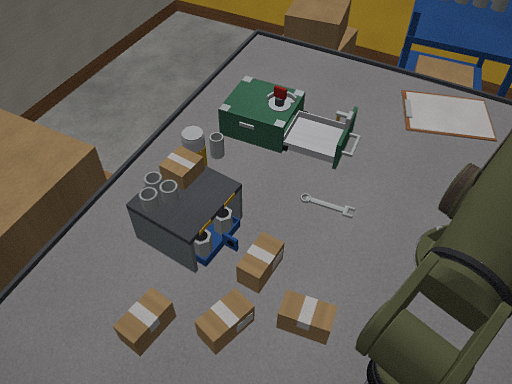

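Top view: the carton candidates are at px (102,178), (132,235), (168,296), (199,231) and, as shelf stock, (223,114). The one at (199,231) stands before the tray lug (206,195) and is the rightmost of those on the bench; I'll confirm in a crop and measure the poses.

```bash
cat >> h.py <<'E'
def rect(W,lo,hi,z0,z1,cell=0.001):
    m=np.all((W[...,:2]>lo)&(W[...,:2]<hi),-1)&(W[...,2]>z0)&(W[...,2]<z1)
    p=W[m]
    # clean: largest component on image mask
    n,l,st,_=cv2.connectedComponentsWithStats(m.astype(np.uint8)); 
    k=1+np.argmax(st[1:,4]); p=W[l==k]
    c,sz,a=cv2.minAreaRect((p[:,:2]*1000).astype(np.float32))
    return np.round(c,1),np.round(sz,1),round(a,2),len(p),np.round(np.median(p[:,2]),4)
E
python3 - <<'E'
from h import *
Z=np.load('top0.npz');W=Z['W'];im=Z['im']
S=np.load('scene0.npz')['W']
for w in(W,S):
  print('carton',rect(w,(.40,.15),(.54,.34),.066,.082))
  print('board',rect(w,(.5,.05),(.85,.40),.134,.147))
  print('case',rect(w,(.55,-.42),(.9,-.12),.098,.112))
  print('lug',rect(w,(.5,.15),(.60,.30),.052,.066))
  print('rim',rect(w,(.55,.1),(.64,.33),.025,.033))
  print('panel',rect(w,(.38,-.42),(.48,-.15),.094,.107))
  print('shelf carton',rect(w,(.6,.05),(.85,.4),.18,.21))
  print('bolt',rect(w,(.40,-.32),(.52,-.22),.128,.146))
  print('wing',rect(w,(.6,-.32),(.7,-.2),.164,.178))
cv2.imwrite('pics/crop1.png',cv2.resize(im[80:320,70:270,::-1],None,fx=2.5,fy=2.5,interpolation=2))
E
```

```text
carton (array([470. , 247.4]), array([120.6,  64.7]), 85.72, 1198, np.float64(0.0742))
board (array([699.8, 213.7]), array([215.5, 205.1]), 83.65, 4256, np.float64(0.1411))
case (array([ 712.2, -260.1]), array([223.1, 203.7]), 2.47, 5592, np.float64(0.1055))
lug (array([566.8, 227.2]), array([10.3, 44.1]), 82.76, 71, np.float64(0.0594))
rim (array([587.5, 179.3]), array([30.5, 80.3]), 15.93, 65, np.float64(0.0296))
panel (array([ 424.2, -212.9]), array([12.5, 82.2]), 1.93, 167, np.float64(0.1029))
shelf carton (array([740.1, 158.6]), array([85.8, 78.5]), 83.36, 1095, np.float64(0.1912))
bolt (array([ 444.2, -271.5]), array([47.6, 39.5]), 1.63, 193, np.float64(0.1413))
wing (array([ 652.9, -263.1]), array([15.5, 41. ]), 86.84, 109, np.float64(0.1711))
carton (array([471.5, 249.2]), array([123.7,  67.2]), 84.54, 1196, np.float64(0.0746))
board (array([699.4, 215.6]), array([219.9, 201.9]), 83.19, 3644, np.float64(0.1418))
case (array([ 713. , -260.3]), array([223.1, 212.6]), 2.94, 2396, np.float64(0.1068))
lug (array([566.2, 230.8]), array([11.5, 43.6]), 81.38, 79, np.float64(0.0601))
rim (array([594.7, 265.7]), array([96.1, 40.3]), 55.07, 104, np.float64(0.0293))
panel (array([ 425.3, -222.7]), array([ 12.8, 109.3]), 2.18, 99, np.float64(0.1038))
shelf carton (array([740.5, 161.4]), array([89. , 78.6]), 82.93, 867, np.float64(0.192))
bolt (array([ 444.8, -271.3]), array([47.4, 45.6]), 2.0, 114, np.float64(0.1417))
wing (array([ 653.3, -259.6]), array([18.1, 41.7]), 85.2, 67, np.float64(0.1716))
```

View pics/crop1.png

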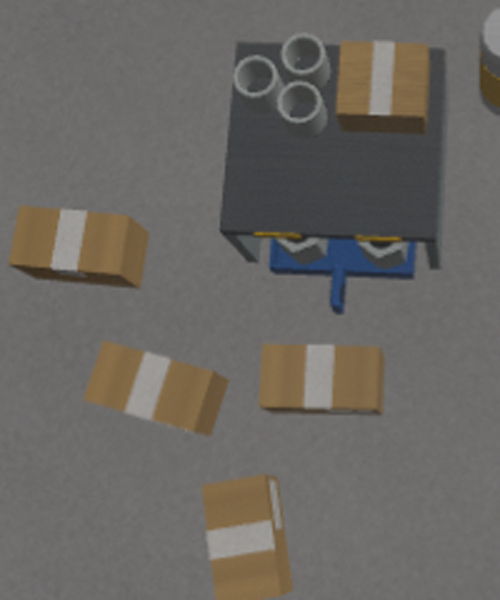

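The crop confirms it: the carton at crop px (320,378) stands right before the blue lug (338,290). The one on the shelf (383,85) is stock, and the other three stand left. Next is a planner that gives total turn, then shift, in tool axes.

```bash
cat > go.py <<'E'
# usage: go.py x y z psi [x y z psi ...]  (mm, deg; psi = yaw of closing line): turn first, then shift in tool axes (cm)
import sys
from h import *
s=monitor.sense();p=np.array(s['position'])*1000;r=R.from_quat(s['ee_rot'])
M=r.as_matrix();print('now',np.round(p,1),'psi',round(np.degrees(np.arctan2(M[1,1],M[0,1])),2),'F',np.round(s['ft_force'],1),'gap',round(s['finger_gap']*1000,1),'ff',np.round(s['finger_force'],1),'t',round(s['time_s'],1),'j6',round(s['joint_pos'][5],2))
a=list(map(float,sys.argv[1:]))
for i in range(0,len(a),4):
    x,y,z,q=a[i:i+4];q=np.radians(q)
    t=R.from_matrix(np.array([[-np.sin(q),np.cos(q),0],[np.cos(q),np.sin(q),0],[0,0,-1]]).T)
    w=(r.inv()*t).as_rotvec();d=t.inv().apply(np.array([x,y,z])-p)/10
    print('turn',np.round(w,3),'rows',round(np.abs(w).max()/.12,1),'shift cm',np.round(d,2),'rows',round(np.linalg.norm(d)/4,1))
    p=np.array([x,y,z]);r=t
E
python3 go.py 470.7 248 120 -5 470.7 248 30 -5
```

```text
now [145.  530.5 205.4] psi 74.71 F [ 0.9 -0.4  0.9] gap 94.0 ff 0.0 t 1.4 j6 -0.07
turn [-0.     0.     1.391] rows 11.6 shift cm [-25.31  34.91   8.54] rows 11.0
turn [0. 0. 0.] rows 0.0 shift cm [0. 0. 9.] rows 2.2
```

```bash
python3 -m pendant '[[0,0,0,0,0,0.116,0.1],[0,0,0,0,0,0.116,0.1],[0,0,0,0,0,0.116,0.1],[0,0,0,0,0,0.116,0.1],[0,0,0,0,0,0.116,0.1],[0,0,0,0,0,0.116,0.1],[0,0,0,0,0,0.116,0.1],[0,0,0,0,0,0.116,0.1],[0,0,0,0,0,0.116,0.1],[0,0,0,0,0,0.116,0.1],[0,0,0,0,0,0.116,0.1],[0,0,0,0,0,0.116,0.1]]' 35 | tail -c 500
python3 -m pendant '[[-1.95,2.69,0,0,0,0,0.1],[-1.95,2.69,0,0,0,0,0.1],[-1.95,2.69,0,0,0,0,0.1],[-1.95,2.69,0,0,0,0,0.1],[-1.95,2.69,0,0,0,0,0.1],[-1.95,2.69,0,0,0,0,0.1],[-1.95,2.69,0,0,0,0,0.1],[-1.95,2.69,0,0,0,0,0.1],[-1.95,2.69,0,0,0,0,0.1],[-1.95,2.69,0,0,0,0,0.1],[-1.95,2.69,0,0,0,0,0.1],[-1.95,2.69,0,0,0,0,0.1],[-1.95,2.69,0,0,0,0,0.1],[0,0,2.8,0,0,0,0.1],[0,0,2.8,0,0,0,0.1],[0,0,2.8,0,0,0,0.1],[0,0,0,0,0,0,0.1]]' | tail -c 500
python3 go.py 470.7 248 30 -5
```

```text
time_s: 2.4
position: [0.145, 0.5305, 0.2054]
ee_rot: [0.739, 0.673, -0.0, 0.0]
ft_force: [-0.2, -0.1, -0.1]
finger_gap: 0.0844
finger_force: 0.0
time_s: 3.82
position: [0.469, 0.2461, 0.1167]
ee_rot: [0.738, 0.675, -0.004, -0.001]
ft_force: [-0.6, 0.6, -0.4]
finger_gap: 0.0841
finger_force: 0.0
now [469.  246.1 116.7] psi -5.07 F [-0.6  0.6 -0.4] gap 84.1 ff 0.0 t 3.8 j6 0.5
turn [-0.007  0.004 -0.001] rows 0.1 shift cm [0.2  0.15 8.67] rows 2.2
```

```bash
python3 -m pendant '[[0.2,0.15,0.6,-0.007,0.004,0,0.1],[0,0,2,0,0,0,0.1],[0,0,2,0,0,0,0.1],[0,0,2,0,0,0,0.1],[0,0,2.0,0,0,0,0.1],[0,0,0,0,0,0,0.1],[0,0,0,0,0,0,0.2],[0,0,0,0,0,0,0.3],[0,0,0,0,0,0,0.45],[0,0,0,0,0,0,0.6],[0,0,0,0,0,0,0.6],[0,0,0,0,0,0,0.6],[0,0,0,0,0,0,0.6]]' 35
python3 go.py 570 20 200 -5
```

```text
time_s: 4.9
position: [0.4734, 0.2499, 0.0371]
ee_rot: [0.738, 0.675, 0.004, 0.001]
ft_force: [-5.0, 1.1, 7.5]
finger_gap: 0.064
finger_force: 35.0
now [473.4 249.9  37.1] psi -5.05 F [-5.   1.1  7.5] gap 64.0 ff 35.0 t 4.9 j6 0.5
turn [ 0.008 -0.005 -0.001] rows 0.1 shift cm [-22.06  11.62 -16.29] rows 7.4
```

```bash
python3 -m pendant '[[0,0,-1,0,0,0,0.6],[0,0,-2,0,0,0,0.6],[0,0,-2,0,0,0,0.6],[0,0,-1.5,0,0,0,0.6],[0,0,-1.5,0,0,0,0.6],[-1.83,0.96,-0.1,0,0,0,0.6],[-1.83,0.96,-0.1,0,0,0,0.6],[-1.83,0.96,-0.1,0,0,0,0.6],[-1.83,0.96,-0.1,0,0,0,0.6],[-1.83,0.96,0,0,0,0,0.6],[-1.83,0.96,0,0,0,0,0.6],[-1.83,0.96,0,0,0,0,0.6],[-1.83,0.96,0,0,0,0,0.6],[-1.83,0.96,0,0,0,0,0.6],[-1.83,0.96,0,0,0,0,0.6],[-1.83,0.96,0,0,0,0,0.6],[-1.83,0.96,0,0,0,0,0.6],[0,0,0,0,0,0,0.6],[0,0,0,0,0,0,0.6],[0,0,0,0,0,0,0.6]]'
python3 go.py 570 20 37 -5
```

```text
time_s: 6.57
position: [0.5679, 0.0206, 0.1198]
ee_rot: [0.738, 0.675, 0.004, 0.001]
ft_force: [0.4, -0.6, -5.9]
finger_gap: 0.0643
finger_force: 35.0
now [567.9  20.6 119.8] psi -5.05 F [ 0.4 -0.6 -5.9] gap 64.3 ff 35.0 t 6.6 j6 0.06
turn [ 0.007 -0.004 -0.001] rows 0.1 shift cm [-0.04  0.21  8.28] rows 2.1
```

```bash
python3 -m pendant '[[0,0,1.5,0,0,0,0.6],[0,0,2,0,0,0,0.6],[0,0,2,0,0,0,0.6],[0,0,1.5,0,0,0,0.6],[0,0,1,0,0,0,0.6],[0,0,0.2,0,0,0,0.6],[0,0,0,0,0,0,0.6],[0,0,0,0,0,0,0.6],[0,0,0,0,0,0,0.3],[0,0,0,0,0,0,0.12],[0,0,0,0,0,0,0.12],[0,0,0,0,0,0,0.12],[0,0,0,0,0,0,0.12],[0,0,-2,0,0,0,0.12],[0,0,-2.5,0,0,0,0.12],[0,0,-2.5,0,0,0,0.12],[0,0,-2.5,0,0,0,0.12],[0,0,-2,0,0,0,0.12],[0,0,0,0,0,0,0.12],[0,0,0,0,0,0,0.12]]'
python3 - <<'E'
from h import *
im,d,K,D,T=snap('top');W=cloud(d,K,D,T)
print('lug',rect(W,(.5,.15),(.60,.30),.052,.066))
print('carton',rect(W,(.50,-.08),(.64,.11),.066,.082))
for c in('top','scene'):
  if c=='scene':snap(c)
  for o in nets.pinpoint('tray_lug',c)[:1]: print(np.round(o['location'],4),o['confidence'])
E
python3 go.py 559 230.5 120 83
```

```text
time_s: 8.23
position: [0.5682, 0.0201, 0.1531]
ee_rot: [0.738, 0.675, 0.004, 0.002]
ft_force: [-0.9, 0.1, -0.3]
finger_gap: 0.0825
finger_force: 0.0
lug (array([566.6, 227.3]), array([10. , 42.7]), 83.81, 69, np.float64(0.0589))
carton (array([573.6,  70.9]), array([13. , 64.4]), 85.76, 118, np.float64(0.0743))
[0.5636 0.232  0.0445] 0.78
[0.5616 0.2317 0.0433] 0.68
now [567.4  20.1 151.1] psi -5.05 F [ 1.   0.1 -0.1] gap 83.0 ff 0.0 t 8.4 j6 0.06
turn [ 7.000e-03  1.000e-03 -1.537e+00] rows 12.8 shift cm [ 3.4  20.78  3.11] rows 5.3
```

```bash
python3 -m pendant '[[0,0,0,0.007,0.001,-0.118,0.3],[0,0,0,0,0,-0.118,0.3],[0,0,0,0,0,-0.118,0.3],[0,0,0,0,0,-0.118,0.3],[0,0,0,0,0,-0.118,0.3],[0,0,0,0,0,-0.118,0.3],[0,0,0,0,0,-0.118,0.3],[0,0,0,0,0,-0.118,0.3],[0,0,0,0,0,-0.118,0.3],[0,0,0,0,0,-0.118,0.3],[0,0,0,0,0,-0.118,0.3],[0,0,0,0,0,-0.118,0.3],[0,0,0,0,0,-0.118,0.3],[0,0,0,0,0,-0.011,0.3],[0,0,0,0,0,0,0.3]]' | tail -6
python3 go.py 554.5 230.5 130 83.5
```

```text
time_s: 9.68
position: [0.5677, 0.0201, 0.1517]
ee_rot: [0.058, 0.998, 0.002, -0.001]
ft_force: [-0.3, -0.3, 0.1]
finger_gap: 0.0656
finger_force: 0.0
now [567.7  20.1 151.7] psi 83.33 F [-0.3 -0.3  0.1] gap 65.6 ff 0.0 t 9.7 j6 -1.49
turn [ 0.004 -0.001 -0.003] rows 0.0 shift cm [ 3.69 20.75  2.17] rows 5.3
```

```bash
python3 -m pendant '[[0.53,2.96,0.3,0.004,0,0,0.3],[0.53,2.96,0.3,0,0,0,0.3],[0.53,2.96,0.3,0,0,0,0.3],[0.53,2.96,0.3,0,0,0,0.3],[0.53,2.96,0.3,0,0,0,0.3],[0.53,2.96,0.3,0,0,0,0.3],[0.53,2.96,0.3,0,0,0,0.3],[0,0,0,0,0,0,0.3],[0,0,0,0,0,0,0.3],[0,0,0,0,0,0,0.3]]' | tail -6
python3 go.py 554.5 230.5 31 83.5
```

```text
time_s: 10.52
position: [0.5546, 0.2298, 0.1313]
ee_rot: [0.058, 0.998, 0.0, -0.0]
ft_force: [-0.1, 0.1, -0.1]
finger_gap: 0.0659
finger_force: 0.0
now [554.6 229.8 131.3] psi 83.36 F [-0.1  0.1 -0.1] gap 65.9 ff 0.0 t 10.5 j6 -1.12
turn [ 0.    -0.001 -0.003] rows 0.0 shift cm [1.000e-02 7.000e-02 1.003e+01] rows 2.5
```

```bash
python3 -m pendant '[[0,0.07,2,0,0,0,0.3],[0,0,2,0,0,0,0.3],[0,0,2,0,0,0,0.3],[0,0,2,0,0,0,0.3],[0,0,1.5,0,0,0,0.3],[0,0,0.5,0,0,0,0.3],[0,0,0,0,0,0,0.5],[0,0,0,0,0,0,0.8],[0,0,0,0,0,0,1],[0,0,0,0,0,0,1],[0,0,0,0,0,0,1],[0,0,0,0,0,0,1],[0,0,0,0,0,0,1],[0,0,0,0,0,0,1]]' 45
python3 -m pendant '[[0.2,0,0,0,0,0,1],[0.4,0,0,0,0,0,1],[0.6,0,0,0,0,0,1],[0.8,0,0,0,0,0,1],[0.8,0,0,0,0,0,1],[0.8,0,0,0,0,0,1],[0.8,0,0,0,0,0,1],[0.8,0,0,0,0,0,1],[0.8,0,0,0,0,0,1]]'
```

```text
time_s: 11.68
position: [0.5547, 0.231, 0.0318]
ee_rot: [0.057, 0.998, 0.0, 0.0]
ft_force: [-0.3, -0.4, 1.0]
finger_gap: 0.0163
finger_force: 0.0
time_s: 12.43
position: [0.4952, 0.2378, 0.0317]
ee_rot: [0.057, 0.998, 0.0, 0.001]
ft_force: [5.9, -1.0, -4.2]
finger_gap: 0.0097
finger_force: 45.0
```

```bash
python3 -m pendant '[[0.8,0,0,0,0,0,1],[0.8,0,0,0,0,0,1],[0.8,0,0,0,0,0,1],[0.8,0,0,0,0,0,1],[0.8,0,0,0,0,0,1],[0.8,0,0,0,0,0,1],[0.8,0,0,0,0,0,1],[0.8,0,0,0,0,0,1],[0.8,0,0,0,0,0,1],[0.8,0,0,0,0,0,1],[0.6,0,0,0,0,0,1],[0.4,0,0,0,0,0,1],[0.2,0,0,0,0,0,1],[0,0,0,0,0,0,1],[0,0,0,0,0,0,1]]'
python3 -m pendant '[[0,0,0,0,0,0,0.8],[0,0,0,0,0,0,0.5],[0,0,0,0,0,0,0.4],[0,0,0,0,0,0,0.4],[0,0,-1.5,0,0,0,0.4],[0,0,-2.5,0,0,0,0.4],[0,0,-2.5,0,0,0,0.4],[0,0,-2.5,0,0,0,0.4],[0,0,-2.5,0,0,0,0.4],[0,0,-2.5,0,0,0,0.4],[2.5,0,-2.5,0,0,0,0.4],[3.5,0,0,0,0,0,0.2],[3.5,0,0,0,0,0,0],[0,0,0,0,0,0,0],[0,0,0,0,0,0,0]]' | head -2
python3 - <<'E'
from h import *
for c in('top','wrist','scene'):
  im,d,K,D,T=snap(c,c+'1.png');W=cloud(d,K,D,T);np.savez(c+'1.npz',im=im,W=W)
  print('lug',rect(W,(.36,.15),(.46,.32),.052,.064))
  for i in range(4):
    if i==0:
      for o in nets.pinpoint('coupler0',c)[:6]: print(c,np.round(o['location'],4),round(o['confidence'],2))
  for o in nets.pinpoint('tray',c)[:1]: print(c,'tray',np.round(o['location'],4),round(o['confidence'],2))
E
python3 go.py
```

```text
time_s: 13.68
position: [0.4038, 0.2484, 0.032]
ee_rot: [0.057, 0.998, 0.0, 0.0]
ft_force: [0.2, -0.1, 3.0]
finger_gap: 0.0097
finger_force: 45.0
time_s: 14.93
position: [0.3085, 0.2592, 0.1971]
lug (array([427.8, 244.5]), array([10.2, 43.3]), 84.44, 71, np.float64(0.0599))
top [0.4762 0.1909 0.0035] 0.85
top [0.5367 0.1899 0.0036] 0.82
top [0.4945 0.2829 0.0027] 0.72
top [ 0.6528 -0.2631  0.1642] 0.59
top tray [ 0.5101  0.2374 -0.0013] 0.67
lug (array([428.5, 244.1]), array([ 8.4, 45.1]), 83.57, 286, np.float64(0.0596))
wrist [0.4913 0.283  0.0054] 0.96
wrist [0.5417 0.1928 0.0048] 0.88
wrist [0.478  0.194  0.0037] 0.8
wrist tray [ 0.5153  0.2361 -0.0017] 0.98
lug (array([428.9, 247.7]), array([11.8, 44.8]), 85.93, 92, np.float64(0.06))
scene [0.4925 0.2777 0.0028] 0.94
scene [0.5363 0.1864 0.007 ] 0.9
scene [0.4801 0.1961 0.0022] 0.57
scene tray [0.5195 0.2349 0.0037] 0.96
now [309.6 258.8 196.5] psi 83.45 F [0.7 1.1 0.4] gap 93.9 ff 0.0 t 15.4 j6 -0.85
```

View pics/wrist1.png

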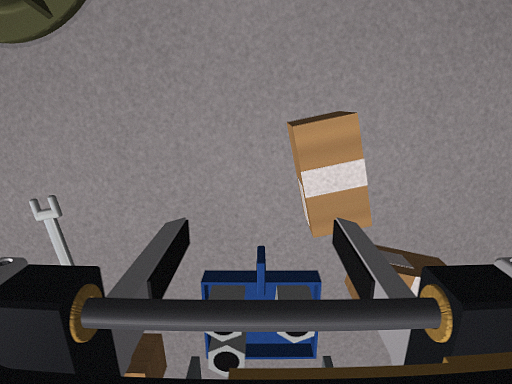

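The wrist view shows the tray drawn out with three couplers: right-front px (220,315), left-front (295,325) and right-rear (225,358). I'll move over it to measure the hex angles.

```bash
python3 -m pendant '[[-2.5,0,0,0,0,0,0],[-3,0,0,0,0,0,0],[-3,0,0,0,0,0,0],[-3,0,0,0,0,0,0],[-3,0,0,0,0,0,0],[-2.5,0,0,0,0,0,0],[0,0,0,0,0,0,0],[0,0,0,0,0,0,0],[0,0,0,0,0,0,0]]' | head -2
python3 - <<'E'
from h import *
im,d,K,D,T=snap('wrist');W=cloud(d,K,D,T);np.savez('wrist2.npz',im=im,W=W)
out=nets.pinpoint('coupler0','wrist')
for o in out[:6]: print(np.round(o['location'],4),round(o['confidence'],2))
for o in nets.pinpoint('tray','wrist')[:1]: print('tray',np.round(o['location'],4),round(o['confidence'],2))
for c in [(.481,.196),(.537,.190),(.490,.282),(.546,.276)]:
    m=(np.hypot(W[...,0]-c[0],W[...,1]-c[1])<.033)&(W[...,2]>.062)&(W[...,2]<.076)
    p=W[m]; print(c,len(p))
    if len(p)<60: continue
    p=p[:,:2]*1000
    # fit regular hexagon by support functions
    best=None
    for a in np.arange(0,60,.5):
        e=0;ctr=[]
        t=np.radians(a+np.array([0,60,120])); n=np.stack([np.cos(t),np.sin(t)])
        q=p@n; hi=np.percentile(q,99.3,axis=0);lo=np.percentile(q,.7,axis=0)
        w=(hi-lo); s=w.sum()
        if best is None or s<best[0]: best=(s,a,w,np.linalg.lstsq(n.T,(hi+lo)/2,rcond=None)[0])
    print('flat normal yaw',best[1],'width',np.round(best[2],1),'centre',np.round(best[3],1))
cv2.imwrite('pics/wrist2.png',im[:,:,::-1])
E
python3 go.py
```

```text
time_s: 16.13
position: [0.4777, 0.2396, 0.1963]
[0.4925 0.2828 0.0035] 0.83
[0.5384 0.1913 0.0068] 0.81
[0.4767 0.1936 0.0056] 0.72
tray [ 0.5152  0.2376 -0.0012] 0.75
(0.481, 0.196) 1736
flat normal yaw 14.5 width [55.5 45.4 47.7] centre [482.  192.9]
(0.537, 0.19) 1530
flat normal yaw 22.0 width [45.9 45.3 46.2] centre [536.1 187.5]
(0.49, 0.282) 1700
flat normal yaw 20.0 width [45.6 45.6 45.4] centre [490.9 280.5]
(0.546, 0.276) 29
now [477.5 239.9 196.9] psi 83.52 F [-0.1 -0.1 -0.9] gap 93.9 ff 0.0 t 16.3 j6 -1.06
```

View pics/wrist2.png

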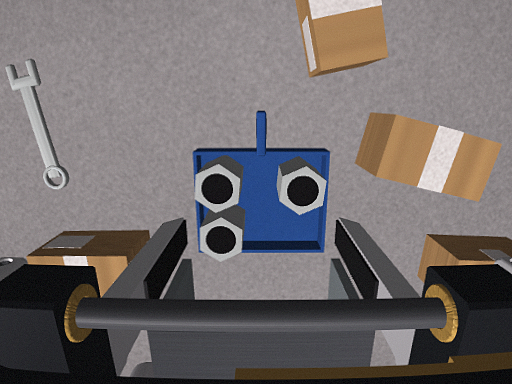

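Three couplers, at px (217,188), (302,190) and (221,240); the rear-left place is empty. Refitting the first, and planning the pick of the rear-right one.

```bash
python3 - <<'E'
from h import *
W=np.load('wrist2.npz')['W']
m=(np.hypot(W[...,0]-.4785,W[...,1]-.1935)<.0275)&(W[...,2]>.062)&(W[...,2]<.076)
p=W[m][:,:2]*1000
for a in np.arange(0,60,3.):
    t=np.radians(a+np.array([0,60,120])); n=np.stack([np.cos(t),np.sin(t)])
    q=p@n;hi=np.percentile(q,99.3,axis=0);lo=np.percentile(q,.7,axis=0)
    print(a,np.round(hi-lo,1),np.round(np.linalg.lstsq(n.T,(hi+lo)/2,rcond=None)[0],1))
E
python3 go.py 536.5 188.5 130 82 536.5 188.5 35 82
```

```text
0.0 [48.1 47.5 48.1] [478.2 192.4]
3.0 [47.8 47.2 47.7] [478.3 192.4]
6.0 [47.5 46.7 47.3] [478.3 192.4]
9.0 [46.8 46.1 46.6] [478.3 192.5]
12.0 [46.3 45.8 46.1] [478.4 192.5]
15.0 [45.9 45.4 46. ] [478.5 192.5]
18.0 [45.7 45.4 45.6] [478.6 192.5]
21.0 [45.7 45.5 46. ] [478.5 192.6]
24.0 [46.  45.9 46.3] [478.4 192.6]
27.0 [46.5 46.3 46.8] [478.3 192.5]
30.0 [47.  46.9 47.1] [478.3 192.6]
33.0 [47.3 47.3 47.5] [478.3 192.6]
36.0 [47.5 47.6 47.9] [478.3 192.6]
39.0 [47.9 47.9 48.2] [478.3 192.6]
42.0 [48.2 48.4 48.4] [478.3 192.5]
45.0 [48.2 48.7 48.5] [478.2 192.5]
48.0 [48.  48.7 48.6] [478.2 192.4]
51.0 [48.2 48.6 48.7] [478.2 192.5]
54.0 [48.  48.5 48.6] [478.2 192.5]
57.0 [47.6 48.2 48.3] [478.2 192.4]
now [477.5 239.9 196.9] psi 83.52 F [-0.1 -0.1 -0.9] gap 93.9 ff 0.0 t 16.3 j6 -1.06
turn [ 0.001 -0.     0.027] rows 0.2 shift cm [-6.56 -4.27  6.69] rows 2.6
turn [0. 0. 0.] rows 0.0 shift cm [0.  0.  9.5] rows 2.4
```

```bash
python3 -m pendant '[[-2.2,-1.42,2.2,0,0,0.027,0.2],[-2.2,-1.42,2.2,0,0,0,0.2],[-2.16,-1.42,2.29,0,0,0,0.2],[0,0,0,0,0,0,0.2],[0,0,2,0,0,0,0.2],[0,0,2,0,0,0,0.2],[0,0,2,0,0,0,0.2],[0,0,2,0,0,0,0.2],[0,0,1.0,0,0,0,0.2],[0,0,0.5,0,0,0,0.2],[0,0,0,0,0,0,0.2],[0,0,0,0,0,0,0.3],[0,0,0,0,0,0,0.5],[0,0,0,0,0,0,0.8],[0,0,0,0,0,0,0.8],[0,0,0,0,0,0,0.8],[0,0,0,0,0,0,0.8],[0,0,0,0,0,0,0.8]]' 50
python3 -m pendant '[[0,0,-1.5,0,0,0,0.8],[0,0,-2,0,0,0,0.8],[0,0,-2.5,0,0,0,0.8],[0,0,-2.5,0,0,0,0.8],[0,0,-2.5,0,0,0,0.8],[0,0,-2.5,0,0,0,0.8],[0,0,0,0,0,0,0.8],[0,0,0,0,0,0,0.8],[0,0,0,0,0,0,0.8]]'
python3 go.py 572 -304.5 180 82 572 -304.5 45 82
```

```text
time_s: 17.78
position: [0.5378, 0.1889, 0.0352]
ee_rot: [0.07, 0.998, 0.0, 0.0]
ft_force: [-1.5, -0.7, 5.7]
finger_gap: 0.0458
finger_force: 49.8
time_s: 18.53
position: [0.5369, 0.1886, 0.1679]
ee_rot: [0.07, 0.998, -0.0, -0.001]
ft_force: [0.2, 0.1, -4.1]
finger_gap: 0.0456
finger_force: 49.8
now [536.9 188.6 167.9] psi 81.93 F [ 0.2  0.1 -4.1] gap 45.6 ff 49.8 t 18.5 j6 -1.16
turn [-0.    -0.002 -0.001] rows 0.0 shift cm [-10.34 -48.34  -1.21] rows 12.4
turn [0. 0. 0.] rows 0.0 shift cm [ 0.   0.  13.5] rows 3.4
```

```bash
python3 -m pendant '[[-0.4,-1.7,0,0,0,0,0.8],[-0.66,-3.1,-0.08,0,0,0,0.8],[-0.66,-3.1,-0.08,0,0,0,0.8],[-0.66,-3.1,-0.08,0,0,0,0.8],[-0.66,-3.1,-0.08,0,0,0,0.8],[-0.66,-3.1,-0.08,0,0,0,0.8],[-0.66,-3.1,-0.08,0,0,0,0.8],[-0.66,-3.1,-0.08,0,0,0,0.8],[-0.66,-3.1,-0.08,0,0,0,0.8],[-0.66,-3.1,-0.08,0,0,0,0.8],[-0.66,-3.1,-0.08,0,0,0,0.8],[-0.66,-3.1,-0.08,0,0,0,0.8],[-0.66,-3.1,-0.08,0,0,0,0.8],[-0.66,-3.1,-0.08,0,0,0,0.8],[-0.66,-3.1,-0.08,0,0,0,0.8],[-0.66,-3.1,-0.08,0,0,0,0.8],[-0.04,-0.14,0,0,0,0,0.8],[0,0,0,0,0,0,0.8],[0,0,0,0,0,0,0.8],[0,0,0,0,0,0,0.8]]'
python3 go.py 572 -304.5 45 82
```

```text
time_s: 20.2
position: [0.572, -0.3032, 0.1804]
ee_rot: [0.07, 0.998, 0.001, -0.001]
ft_force: [0.2, 0.3, -2.7]
finger_gap: 0.0457
finger_force: 49.8
now [ 572.  -303.2  180.4] psi 81.99 F [ 0.2  0.3 -2.7] gap 45.7 ff 49.8 t 20.2 j6 -1.98
turn [ 0.001 -0.002 -0.   ] rows 0.0 shift cm [-1.000e-02 -1.300e-01  1.354e+01] rows 3.4
```

```bash
python3 -m pendant '[[0,-0.13,2,0,0,0,0.8],[0,0,2.5,0,0,0,0.8],[0,0,2.5,0,0,0,0.8],[0,0,2.5,0,0,0,0.8],[0,0,2,0,0,0,0.8],[0,0,1.2,0,0,0,0.8],[0,0,0.8,0,0,0,0.8],[0,0,0,0,0,0,0.8],[0,0,0,0,0,0,0.8],[0,0,0.1,0,0,0,0.8],[0,0,0,0,0,0,0.8]]'
python3 -m pendant '[[0,0,0,0,0,0,0.42],[0,0,0,0,0,0,0.42],[0,0,0,0,0,0,0.42],[0,0,0,0,0,0,0.42],[0,0,-1,0,0,0,0.42],[0,0,-2,0,0,0,0.42],[0,0,-2.5,0,0,0,0.42],[0,0,-2.5,0,0,0,0.42],[0,0,-2.5,0,0,0,0.42],[0,0,-2.5,0,0,0,0.42],[0,0,-1,0,0,0,0.42],[0,0,0,0,0,0,0.42],[0,0,0,0,0,0,0.42]]'
python3 go.py 491.5 281 170 80 491.5 281 35 80
```

```text
time_s: 21.12
position: [0.5723, -0.3057, 0.0464]
ee_rot: [0.07, 0.998, -0.0, 0.001]
ft_force: [-0.3, -0.3, -3.3]
finger_gap: 0.0457
finger_force: 49.8
time_s: 22.2
position: [0.5718, -0.3055, 0.1849]
ee_rot: [0.07, 0.998, 0.0, -0.0]
ft_force: [0.9, 0.4, -0.4]
finger_gap: 0.0544
finger_force: 0.0
now [ 571.8 -305.5  184.9] psi 81.93 F [ 0.9  0.4 -0.4] gap 54.4 ff 0.0 t 22.2 j6 -1.98
turn [ 0.001 -0.     0.034] rows 0.3 shift cm [18.1  56.37  1.49] rows 14.8
turn [0. 0. 0.] rows 0.0 shift cm [ 0.   0.  13.5] rows 3.4
```

```bash
python3 -m pendant '[[0.5,1.6,0,0,0,0.034,0.2],[1.03,3.22,0.08,0,0,0,0.2],[1.03,3.22,0.08,0,0,0,0.2],[1.03,3.22,0.08,0,0,0,0.2],[1.03,3.22,0.08,0,0,0,0.2],[1.03,3.22,0.08,0,0,0,0.2],[1.03,3.22,0.08,0,0,0,0.2],[1.03,3.22,0.08,0,0,0,0.2],[1.03,3.22,0.08,0,0,0,0.2],[1.03,3.22,0.08,0,0,0,0.2],[1.03,3.22,0.08,0,0,0,0.2],[1.03,3.22,0.08,0,0,0,0.2],[1.03,3.22,0.08,0,0,0,0.2],[1.03,3.22,0.08,0,0,0,0.2],[1.03,3.22,0.08,0,0,0,0.2],[1.03,3.22,0.08,0,0,0,0.2],[1.03,3.22,0.08,0,0,0,0.2],[1.03,3.22,0.08,0,0,0,0.2],[0,0,0,0,0,0,0.2],[0,0,0,0,0,0,0.2]]' | head -2
python3 -m pendant '[[0,0,0,0,0,0,0.2]]' | head -2
python3 go.py 491.5 281 35 80
```

```text
time_s: 23.87
position: [0.4909, 0.2813, 0.1701]
time_s: 23.95
position: [0.4916, 0.2798, 0.1708]
now [491.6 279.8 170.8] psi 80.0 F [ 0.1  0.3 -0.3] gap 75.0 ff 0.0 t 23.9 j6 -0.94
turn [-0.001 -0.002 -0.   ] rows 0.0 shift cm [ 0.03  0.12 13.58] rows 3.4
```

```bash
python3 -m pendant '[[0,0.1,2,0,0,0,0.2],[0,0,2.5,0,0,0,0.2],[0,0,2.5,0,0,0,0.2],[0,0,2.5,0,0,0,0.2],[0,0,2.0,0,0,0,0.2],[0,0,1.3,0,0,0,0.2],[0,0,0.75,0,0,0,0.2],[0,0,0,0,0,0,0.2],[0,0,0,0,0,0,0.2],[0,0,0,0,0,0,0.3],[0,0,0,0,0,0,0.5],[0,0,0,0,0,0,0.8],[0,0,0,0,0,0,0.8],[0,0,0,0,0,0,0.8],[0,0,0,0,0,0,0.8],[0,0,0,0,0,0,0.8]]' 50
python3 -m pendant '[[0,0,-1.5,0,0,0,0.8],[0,0,-2,0,0,0,0.8],[0,0,-2.5,0,0,0,0.8],[0,0,-2.5,0,0,0,0.8],[0,0,-2.5,0,0,0,0.8],[0,0,-2.5,0,0,0,0.8],[0,0,0,0,0,0,0.8],[0,0,0,0,0,0,0.8],[0,0,0,0,0,0,0.8]]'
python3 go.py 569 -228.5 180 82
```

```text
time_s: 25.28
position: [0.4923, 0.2816, 0.037]
ee_rot: [0.087, 0.996, 0.0, 0.0]
ft_force: [-1.7, -0.7, 4.8]
finger_gap: 0.0457
finger_force: 49.6
time_s: 26.03
position: [0.4916, 0.2811, 0.1698]
ee_rot: [0.087, 0.996, -0.0, -0.001]
ft_force: [-0.9, -0.7, -3.9]
finger_gap: 0.0461
finger_force: 49.6
now [491.6 281.1 169.8] psi 79.98 F [-0.9 -0.7 -3.9] gap 46.1 ff 49.6 t 26.0 j6 -0.94
turn [-0.001 -0.002 -0.035] rows 0.3 shift cm [-14.76 -49.39  -1.02] rows 12.9
```

```bash
python3 -m pendant '[[-0.46,-1.5,0,0,0,-0.035,0.8],[-0.9,-3,-0.06,0,0,0,0.8],[-0.9,-3,-0.06,0,0,0,0.8],[-0.9,-3,-0.06,0,0,0,0.8],[-0.9,-3,-0.06,0,0,0,0.8],[-0.9,-3,-0.06,0,0,0,0.8],[-0.9,-3,-0.06,0,0,0,0.8],[-0.9,-3,-0.06,0,0,0,0.8],[-0.9,-3,-0.06,0,0,0,0.8],[-0.9,-3,-0.06,0,0,0,0.8],[-0.9,-3,-0.06,0,0,0,0.8],[-0.9,-3,-0.06,0,0,0,0.8],[-0.9,-3,-0.06,0,0,0,0.8],[-0.9,-3,-0.06,0,0,0,0.8],[-0.9,-3,-0.06,0,0,0,0.8],[-0.9,-3,-0.06,0,0,0,0.8],[-0.8,-2.9,0,0,0,0,0.8],[0,0,0,0,0,0,0.8],[0,0,0,0,0,0,0.8],[0,0,0,0,0,0,0.8]]'
python3 go.py 569 -228.5 47 82
```

```text
time_s: 27.7
position: [0.5685, -0.2278, 0.1786]
ee_rot: [0.07, 0.998, 0.001, -0.001]
ft_force: [-0.5, 1.3, -2.5]
finger_gap: 0.0462
finger_force: 49.6
now [ 568.5 -227.8  178.6] psi 81.99 F [-0.5  1.3 -2.5] gap 46.2 ff 49.6 t 27.7 j6 -1.87
turn [ 0.002 -0.003 -0.   ] rows 0.0 shift cm [-0.06 -0.06 13.16] rows 3.3
```

```bash
python3 -m pendant '[[0,-0.05,2,0,0,0,0.8],[0,0,2.5,0,0,0,0.8],[0,0,2.5,0,0,0,0.8],[0,0,2.5,0,0,0,0.8],[0,0,1.7,0,0,0,0.8],[0,0,1.1,0,0,0,0.8],[0,0,0.8,0,0,0,0.8],[0,0,0.1,0,0,0,0.8],[0,0,0,0,0,0,0.8],[0,0,0,0,0,0,0.8]]'
python3 -m pendant '[[0,0,0,0,0,0,0.42],[0,0,0,0,0,0,0.42],[0,0,0,0,0,0,0.42],[0,0,0,0,0,0,0.42],[0,0,-1,0,0,0,0.42],[0,0,-2,0,0,0,0.42],[0,0,-2.5,0,0,0,0.42],[0,0,-2.5,0,0,0,0.42],[0,0,-2.5,0,0,0,0.42],[0,0,-2.5,0,0,0,0.42],[0,0,-1,0,0,0,0.42],[0,0,0,0,0,0,0.42],[0,0,0,0,0,0,0.42]]'
python3 go.py 478.5 193 170 79
```

```text
time_s: 28.53
position: [0.5694, -0.2289, 0.0494]
ee_rot: [0.07, 0.998, 0.0, 0.001]
ft_force: [0.3, 0.1, -3.8]
finger_gap: 0.0458
finger_force: 49.6
time_s: 29.62
position: [0.5688, -0.2288, 0.1879]
ee_rot: [0.07, 0.998, 0.0, -0.0]
ft_force: [-0.4, 0.8, -0.1]
finger_gap: 0.0545
finger_force: 0.0
now [ 568.8 -228.8  187.9] psi 81.99 F [-0.4  0.8 -0.1] gap 54.5 ff 0.0 t 29.6 j6 -1.87
turn [ 0.001 -0.     0.052] rows 0.4 shift cm [16.91 39.69  1.79] rows 10.8
```

```bash
python3 -m pendant '[[0.6,1.4,0.1,0,0,0.052,0.2],[1.25,2.95,0.13,0,0,0,0.2],[1.25,2.95,0.13,0,0,0,0.2],[1.25,2.95,0.13,0,0,0,0.2],[1.25,2.95,0.13,0,0,0,0.2],[1.25,2.95,0.13,0,0,0,0.2],[1.25,2.95,0.13,0,0,0,0.2],[1.25,2.95,0.13,0,0,0,0.2],[1.25,2.95,0.13,0,0,0,0.2],[1.25,2.95,0.13,0,0,0,0.2],[1.25,2.95,0.13,0,0,0,0.2],[1.25,2.95,0.13,0,0,0,0.2],[1.25,2.95,0.13,0,0,0,0.2],[1.25,2.9,0.13,0,0,0,0.2],[0,0,0,0,0,0,0.2],[0,0,0,0,0,0,0.2],[0,0,0,0,0,0,0.2]]' | head -2
python3 - <<'E'
from h import *
im,d,K,D,T=snap('wrist')
for o in nets.pinpoint('coupler0','wrist')[:3]: print(np.round(o['location'],4),round(o['confidence'],2))
E
python3 go.py 478.5 193 36 79
```

```text
time_s: 31.03
position: [0.478, 0.1923, 0.1695]
[0.4771 0.1908 0.0028] 0.64
[ 5.139e-01  2.374e-01 -5.000e-04] 0.3
now [478.5 191.8 170.1] psi 78.94 F [-0.3 -0.3 -0.2] gap 75.1 ff 0.0 t 31.1 j6 -1.07
turn [-0.    -0.001 -0.001] rows 0.0 shift cm [ 0.02  0.12 13.41] rows 3.4
```

```bash
python3 -m pendant '[[0,0.1,2,0,0,0,0.2],[0,0,2.5,0,0,0,0.2],[0,0,2.5,0,0,0,0.2],[0,0,2.5,0,0,0,0.2],[0,0,2.0,0,0,0,0.2],[0,0,1.2,0,0,0,0.2],[0,0,0.75,0,0,0,0.2],[0,0,0,0,0,0,0.2],[0,0,0,0,0,0,0.2],[0,0,0,0,0,0,0.3],[0,0,0,0,0,0,0.5],[0,0,0,0,0,0,0.8],[0,0,0,0,0,0,0.8],[0,0,0,0,0,0,0.8],[0,0,0,0,0,0,0.8],[0,0,0,0,0,0,0.8]]' 50
python3 -m pendant '[[0,0,-1.5,0,0,0,0.8],[0,0,-2,0,0,0,0.8],[0,0,-2.5,0,0,0,0.8],[0,0,-2.5,0,0,0,0.8],[0,0,-2.5,0,0,0,0.8],[0,0,-2.5,0,0,0,0.8],[0,0,0,0,0,0,0.8],[0,0,0,0,0,0,0.8],[0,0,0,0,0,0,0.8]]'
python3 go.py 518.5 -268.7 180 82
```

```text
time_s: 32.47
position: [0.4787, 0.1939, 0.0365]
ee_rot: [0.096, 0.995, 0.0, 0.0]
ft_force: [-1.1, -1.1, 4.8]
finger_gap: 0.0457
finger_force: 49.9
time_s: 33.22
position: [0.4779, 0.1935, 0.1695]
ee_rot: [0.096, 0.995, -0.0, -0.001]
ft_force: [0.0, -0.1, -2.9]
finger_gap: 0.0455
finger_force: 49.9
now [477.9 193.5 169.5] psi 79.01 F [ 0.  -0.1 -2.9] gap 45.5 ff 49.9 t 33.2 j6 -1.07
turn [-0.    -0.002 -0.052] rows 0.4 shift cm [-10.45 -45.21  -1.05] rows 11.6
```

```bash
python3 -m pendant '[[-0.35,-1.5,0,0,0,-0.052,0.8],[-0.68,-2.95,-0.07,0,0,0,0.8],[-0.68,-2.95,-0.07,0,0,0,0.8],[-0.68,-2.95,-0.07,0,0,0,0.8],[-0.68,-2.95,-0.07,0,0,0,0.8],[-0.68,-2.95,-0.07,0,0,0,0.8],[-0.68,-2.95,-0.07,0,0,0,0.8],[-0.68,-2.95,-0.07,0,0,0,0.8],[-0.68,-2.95,-0.07,0,0,0,0.8],[-0.68,-2.95,-0.07,0,0,0,0.8],[-0.68,-2.95,-0.07,0,0,0,0.8],[-0.68,-2.95,-0.07,0,0,0,0.8],[-0.68,-2.95,-0.07,0,0,0,0.8],[-0.68,-2.95,-0.07,0,0,0,0.8],[-0.68,-2.95,-0.07,0,0,0,0.8],[-0.58,-2.4,-0.07,0,0,0,0.8],[0,0,0,0,0,0,0.8],[0,0,0,0,0,0,0.8],[0,0,0,0,0,0,0.8]]'
python3 - <<'E'
from h import *
im,d,K,D,T=snap('top','top3.png');W=cloud(d,K,D,T)
for o in nets.pinpoint('coupler0','top')[:4]: print(np.round(o['location'],4),round(o['confidence'],2))
cv2.imwrite('pics/top3.png',cv2.resize(im[60:280,60:460,::-1],None,fx=2,fy=2,interpolation=2))
E
python3 go.py 518.5 -268.7 46 82
```

```text
time_s: 34.8
position: [0.5178, -0.2678, 0.1797]
ee_rot: [0.07, 0.998, 0.001, -0.001]
ft_force: [-0.5, -0.1, -3.7]
finger_gap: 0.0455
finger_force: 49.9
[ 0.5718 -0.2286  0.0106] 0.96
[ 0.5157 -0.2721  0.1473] 0.59
now [ 518.2 -267.4  180.7] psi 82.05 F [-0.7 -0.4 -2.7] gap 45.8 ff 49.9 t 34.9 j6 -1.97
turn [ 0.001 -0.001  0.001] rows 0.0 shift cm [-0.05 -0.12 13.47] rows 3.4
```

View pics/top3.png

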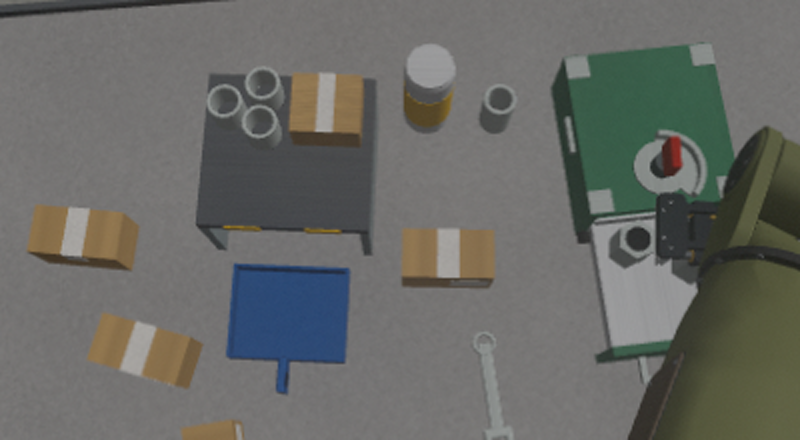

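The tray (290,310) is empty, the carton stands aside at (448,258), and coupler B is upright in the drawer at (638,240). Lowering the third.

```bash
python3 -m pendant '[[-0.05,-0.1,2,0,0,0,0.8],[0,0,2.5,0,0,0,0.8],[0,0,2.5,0,0,0,0.8],[0,0,2.5,0,0,0,0.8],[0,0,2,0,0,0,0.8],[0,0,1.2,0,0,0,0.8],[0,0,0.8,0,0,0,0.8],[0,0,0.1,0,0,0,0.8],[0,0,0,0,0,0,0.8],[0,0,0,0,0,0,0.8]]'
python3 -m pendant '[[0,0,0,0,0,0,0.42],[0,0,0,0,0,0,0.42],[0,0,0,0,0,0,0.42],[0,0,0,0,0,0,0.42],[0,0,-1,0,0,0,0.42],[0,0,-2,0,0,0,0.42],[0,0,-2.5,0,0,0,0.42],[0,0,-2.5,0,0,0,0.42],[0,0,-2.5,0,0,0,0.42],[0,0,-2.5,0,0,0,0.42],[0,0,-1,0,0,0,0.42],[0,0,0,0,0,0,0.42],[0,0,0,0,0,0,0.42]]'
python3 go.py 385 -274.5 190 82
```

```text
time_s: 35.73
position: [0.519, -0.2694, 0.0461]
ee_rot: [0.07, 0.998, 0.0, 0.0]
ft_force: [1.3, -0.6, -2.3]
finger_gap: 0.0458
finger_force: 49.9
time_s: 36.82
position: [0.5185, -0.2694, 0.185]
ee_rot: [0.07, 0.998, 0.0, -0.0]
ft_force: [-0.5, -0.1, -0.1]
finger_gap: 0.0545
finger_force: 0.0
now [ 518.5 -269.4  185. ] psi 81.99 F [-0.5 -0.1 -0.1] gap 54.5 ff 0.0 t 36.8 j6 -1.97
turn [ 0.001 -0.    -0.   ] rows 0.0 shift cm [13.15 -2.36 -0.5 ] rows 3.3
```

```bash
python3 -m pendant '[[1.5,-0.2,-0.2,0,0,0,0.42],[2.4,-0.43,0,0,0,0,0.42],[2.4,-0.43,0,0,0,0,0.6],[2.4,-0.43,0,0,0,0,0.8],[2.4,-0.43,0,0,0,0,1],[2.05,-0.44,0,0,0,0,1],[0,0,0,0,0,-0.09,1],[0,0,0,0,0,-0.09,1],[0,0,2,0,0,0,1],[0,0,3,0,0,0,1],[0,0,3,0,0,0,1],[0,0,2.5,0,0,0,1],[0,0,0,0,0,0,1],[0,0,0,0,0,0,1]]'
python3 - <<'E'
from h import *
im,d,K,D,T=snap('top');W=cloud(d,K,D,T)
print('panel',rect(W,(.38,-.42),(.48,-.15),.094,.107))
for n in('coupler0','cam_grip','drawer_push','carton'):
  for o in nets.pinpoint(n,'top')[:4]: print(n,np.round(o['location'],4),round(o['confidence'],2))
cv2.imwrite('pics/top4.png',cv2.resize(im[70:270,310:480,::-1],None,fx=3,fy=3,interpolation=2))
E
python3 go.py 412 -273.5 78 92.2
```

```text
time_s: 37.98
position: [0.3843, -0.2739, 0.0812]
ee_rot: [-0.02, 1.0, 0.002, -0.002]
ft_force: [-0.9, -0.1, 0.4]
finger_gap: 0.0004
finger_force: 0.0
panel (array([ 425.1, -217.1]), array([12.1, 90.8]), 2.09, 142, np.float64(0.1027))
coupler0 [ 0.5706 -0.2296  0.0112] 0.84
coupler0 [ 0.5159 -0.2763  0.0138] 0.83
coupler0 [ 0.5704 -0.3063  0.0122] 0.72
drawer_push [ 0.4219 -0.2743  0.0754] 0.89
carton [ 0.5704  0.0189 -0.0018] 0.79
carton [0.3114 0.3311 0.0008] 0.57
carton [0.636  0.5048 0.0028] 0.56
now [ 385.6 -274.9   83.6] psi 92.31 F [ 0.2  0.4 -0. ] gap 0.2 ff 0.0 t 38.2 j6 -2.31
turn [-0.001  0.001  0.002] rows 0.0 shift cm [-2.64  0.04  0.56] rows 0.7
```

View pics/top4.png

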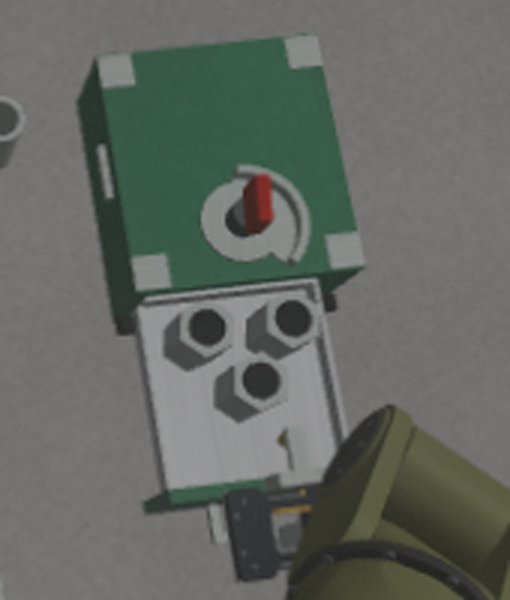

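```bash
python3 -m pendant '[[-0.5,0,0.3,0,0,0,1],[-0.8,0,0,0,0,0,1],[-0.8,0,0,0,0,0,1],[-0.5,0,0,0,0,0,1],[-0.4,0,0,0,0,0,1],[-0.6,0,0,0,0,0,1],[-0.8,0,0,0,0,0,1],[-1,0,0,0,0,0,1],[-1,0,0,0,0,0,1],[-1,0,0,0,0,0,1],[-1,0,0,0,0,0,1],[-1,0,0,0,0,0,1],[-1,0,0,0,0,0,1],[-1,0,0,0,0,0,1],[-1,0,0,0,0,0,1],[-1,0,0,0,0,0,1],[-1,0,0,0,0,0,1],[-0.8,0,0,0,0,0,1],[-0.5,0,0,0,0,0,1],[-0.3,0,0,0,0,0,1]]'
python3 -m pendant '[[0,0,0,0,0,0,1],[0,0,0,0,0,0,1]]'
python3 - <<'E'
from h import *
im,d,K,D,T=snap('top');W=cloud(d,K,D,T)
print('panel',rect(W,(.45,-.42),(.6,-.15),.094,.1042))
for n in('drawer_push',):
  for o in nets.pinpoint(n,'top')[:4]: print(n,np.round(o['location'],4),round(o['confidence'],2))
E
```

```text
time_s: 39.9
position: [0.5457, -0.268, 0.0793]
ee_rot: [-0.02, 1.0, 0.0, 0.0]
ft_force: [-2.3, 0.1, 1.5]
finger_gap: 0.0
finger_force: 1.0
time_s: 40.07
position: [0.5451, -0.2681, 0.0794]
ee_rot: [-0.02, 1.0, 0.0, 0.0]
ft_force: [-0.0, -0.1, 0.2]
finger_gap: 0.0004
finger_force: 0.0
panel (array([ 557.6, -188.1]), array([12.1, 45.1]), 2.27, 74, np.float64(0.1025))
drawer_push [ 0.5566 -0.2703  0.0798] 0.92
drawer_push [0.4274 0.2475 0.0449] 0.38
```

```bash
python3 -m pendant '[[-0.3,0,0,0,0,0,1],[-0.4,0,0,0,0,0,1],[-0.4,0,0,0,0,0,1],[-0.4,0,0,0,0,0,1],[-0.4,0,0,0,0,0,1],[-0.3,0,0,0,0,0,1],[-0.2,0,0,0,0,0,1],[0,0,0,0,0,0,1]]'
python3 -m pendant '[[-0.2,0,0,0,0,0,1],[-0.2,0,0,0,0,0,1],[0,0,0,0,0,0,1]]'
```

```text
time_s: 40.83
position: [0.5692, -0.2672, 0.0795]
ee_rot: [-0.02, 1.0, 0.0, -0.0]
ft_force: [-4.2, -0.9, 2.8]
finger_gap: 0.0002
finger_force: 2.0
time_s: 41.08
position: [0.5727, -0.267, 0.0795]
ee_rot: [-0.02, 1.0, 0.0, -0.001]
ft_force: [-8.0, 0.2, 4.4]
finger_gap: 0.0005
finger_force: 4.0
```

```bash
python3 -m pendant '[[-0.15,0,0,0,0,0,1],[0,0,0,0,0,0,1],[0,0,0,0,0,0,1]]'
python3 -m pendant '[[-0.15,0,0,0,0,0,1],[0,0,0,0,0,0,1],[0,0,0,0,0,0,1]]'
python3 -m pendant '[[-0.15,0,0,0,0,0,1],[0,0,0,0,0,0,1],[0,0,0,0,0,0,1]]'
```

```text
time_s: 41.33
position: [0.5728, -0.267, 0.0795]
ee_rot: [-0.02, 1.0, 0.001, -0.002]
ft_force: [-22.4, 2.0, 11.4]
finger_gap: 0.0006
finger_force: 10.9
time_s: 41.58
position: [0.5728, -0.2669, 0.0795]
ee_rot: [-0.02, 1.0, 0.001, -0.004]
ft_force: [-35.9, 3.3, 17.0]
finger_gap: 0.0005
finger_force: 18.1
time_s: 41.83
position: [0.5728, -0.2669, 0.0795]
ee_rot: [-0.02, 1.0, 0.002, -0.006]
ft_force: [-51.3, 5.8, 24.2]
finger_gap: 0.0004
finger_force: 25.2
```

```bash
python3 -m pendant '[[0.8,0,0,0,0,0,1],[1,0,0,0,0,0,1],[1,0,0,0,0,0,0.9],[0,0,-2.5,0,0,0,0.7],[0,0,-3,0,0,0,0.6],[0,0,-3,0,0,0,0.6],[0,0,-3,0,0,0,0.6],[0,0,-2.5,0,0,0,0.6],[0,0,0,0,0,0,0.6],[0,0,0,0,0,0,0.6]]'
python3 - <<'E'
from h import *
im,d,K,D,T=snap('top');W=cloud(d,K,D,T)
print('panel',rect(W,(.45,-.42),(.6,-.15),.094,.1042))
print('wing',rect(W,(.6,-.32),(.7,-.2),.164,.178))
E
python3 go.py 653.7 -262.3 215 86.5 653.7 -262.3 145 86.5
```

```text
time_s: 42.67
position: [0.5502, -0.268, 0.2206]
ee_rot: [-0.02, 1.0, -0.0, 0.001]
ft_force: [0.6, 0.5, -1.0]
finger_gap: 0.0376
finger_force: 0.0
panel (array([ 577.5, -213.3]), array([13.3, 93.7]), 1.91, 139, np.float64(0.1019))
wing (array([ 656.3, -263.1]), array([15.3, 35.1]), 86.19, 88, np.float64(0.1716))
now [ 549.7 -267.8  218.9] psi 92.31 F [-0.9  0.2 -0.6] gap 37.6 ff 0.0 t 42.7 j6 -2.12
turn [0.001 0.    0.101] rows 0.8 shift cm [-10.35   1.18   0.39] rows 2.6
turn [0. 0. 0.] rows 0.0 shift cm [0. 0. 7.] rows 1.8
```

```bash
python3 -m pendant '[[0,0,0,0,0,0.101,0.6],[-2,0.2,0,0,0,0,0.6],[-2.8,0.33,0,0,0,0,0.6],[-2.8,0.33,0,0,0,0,0.6],[-2.75,0.32,0,0,0,0,0.6],[0,0,0,0,0,0,0.6],[0,0,1.5,0,0,0,0.6],[0,0,2.5,0,0,0,0.6],[0,0,2.2,0,0,0,0.6],[0,0,1.2,0,0,0,0.6],[0,0,0,0,0,0,0.6],[0,0,0,0,0,0,0.7],[0,0,0,0,0,0,0.8],[0,0,0,0,0,0,1],[0,0,0,0,0,0,1],[0,0,0,0,0,0,1],[0,0,0,0,0,0,1]]' 25
python3 go.py 653.7 -262.3 145 86.5
```

```text
time_s: 44.13
position: [0.6539, -0.2622, 0.1467]
ee_rot: [0.03, 1.0, 0.0, 0.001]
ft_force: [-0.8, 3.1, 5.7]
finger_gap: 0.0137
finger_force: 25.0
now [ 653.9 -262.2  146.7] psi 86.53 F [-0.8  3.1  5.7] gap 13.7 ff 25.0 t 44.1 j6 -1.94
turn [0.    0.001 0.001] rows 0.0 shift cm [ 0.02 -0.01  0.17] rows 0.0
```

```bash
python3 -m pendant '[[0,0,0,0,0,0.08,1],[0,0,0,0,0,0.1,1],[0,0,0,0,0,0.1,1],[0,0,0,0,0,0.1,1],[0,0,0,0,0,0.1,1],[0,0,0,0,0,0.1,1],[0,0,0,0,0,0.1,1],[0,0,0,0,0,0.1,1],[0,0,0,0,0,0.1,1],[0,0,0,0,0,0.1,1],[0,0,0,0,0,0.1,1],[0,0,0,0,0,0.1,1],[0,0,0,0,0,0.1,1],[0,0,0,0,0,0.1,1],[0,0,0,0,0,0.1,1],[0,0,0,0,0,0.1,1],[0,0,0,0,0,0,1]]'
python3 -m pendant '[[0,0,0,0,0,0.1,1],[0,0,0,0,0,0.1,1],[0,0,0,0,0,0.1,1],[0,0,0,0,0,0.1,1],[0,0,0,0,0,0.1,1],[0,0,0,0,0,0.1,1],[0,0,0,0,0,0.1,1],[0,0,0,0,0,0.1,1],[0,0,0,0,0,0.1,1],[0,0,0,0,0,0.1,1],[0,0,0,0,0,0.1,1],[0,0,0,0,0,0.08,1],[0,0,0,0,0,0.06,1],[0,0,0,0,0,0,1],[0,0,0,0,0,0,1]]'
python3 -c "
from h import *
print(monitor.sense()['torque'])"
python3 go.py 653.7 -262.3 145 -88
```

```text
time_s: 45.55
position: [0.6541, -0.262, 0.1467]
ee_rot: [0.733, 0.68, 0.001, 0.0]
ft_force: [1.1, 3.7, 6.3]
finger_gap: 0.0137
finger_force: 25.0
time_s: 46.8
position: [0.6542, -0.2622, 0.1467]
ee_rot: [0.992, 0.13, 0.001, 0.0]
ft_force: [1.1, 3.6, 4.9]
finger_gap: 0.0141
finger_force: 25.0
[ 0.55047889 -0.0996718  -0.23179447]
now [ 654.2 -262.2  146.7] psi -75.07 F [1.1 3.6 4.9] gap 14.1 ff 25.0 t 46.8 j6 0.88
turn [ 0.    -0.002  0.226] rows 1.9 shift cm [-0.05  0.01  0.17] rows 0.0
```

```bash
for i in 1; do python3 -m pendant '[[0,0,0,0,0,0.08,1],[0,0,0,0,0,0.08,1],[0,0,0,0,0,0.06,1],[0,0,0,0,0,0,1]]' >/dev/null; done
python3 -c "
from h import *
print(monitor.sense()['torque'])"; python3 go.py
python3 -m pendant '[[0,0,0,0,0,0.04,1],[0,0,0,0,0,0.04,1],[0,0,0,0,0,0,1],[0,0,0,0,0,0,1]]' >/dev/null
python3 -c "
from h import *
print(monitor.sense()['torque'])"; python3 go.py
```

```text
[ 0.43912012 -0.0948243   0.26143835]
now [ 654.2 -262.2  146.7] psi -87.85 F [2.  2.2 4.4] gap 13.8 ff 25.0 t 47.1 j6 1.1
[0.43483926 0.22062935 0.65589578]
now [ 654.  -262.3  146.7] psi -92.19 F [-0.4  2.2  6.3] gap 14.4 ff 26.6 t 47.5 j6 1.18
```

```bash
python3 -m pendant '[[0,0,0,0,0,-0.06,1],[0,0,0,0,0,0,0.9],[0,0,0,0,0,0,0.7],[0,0,0,0,0,0,0.6],[0,0,0,0,0,0,0.6],[0,0,-1.5,0,0,0,0.6],[0,0,-2.5,0,0,0,0.6],[0,0,-2.5,0,0,0,0.6],[2,3,-1,0,0,0,0.4],[2,3,0,0,0,0,0.4],[2,3,0,0,0,0,0.4],[2,3,0,0,0,0,0.4],[0,0,0,0,0,0,0.4],[0,0,0,0,0,0,0.4]]'|head -2
python3 - <<'E'
from h import *
im,d,K,D,T=snap('scene','scene5.png')
W=cloud(d,K,D,T);print('wing s',rect(W,(.6,-.32),(.7,-.2),.164,.178))
cv2.imwrite('pics/s5.png',cv2.resize(im[60:260,150:400,::-1],None,fx=3,fy=3,interpolation=2))
im,d,K,D,T=snap('top','top5.png');W=cloud(d,K,D,T)
print('panel',rect(W,(.45,-.42),(.6,-.15),.094,.1042))
print('wing',rect(W,(.6,-.32),(.7,-.2),.164,.178))
E
python3 go.py
```

```text
time_s: 48.63
position: [0.7215, -0.3577, 0.2186]
wing s (array([ 654. , -261.7]), array([40.4, 19.3]), 0.03, 67, np.float64(0.1714))
panel (array([ 584.6, -211.2]), array([13.6, 93. ]), 3.02, 139, np.float64(0.1017))
wing (array([ 653. , -262.3]), array([40.8, 14.4]), 2.7, 108, np.float64(0.1717))
now [ 721.3 -356.4  221.5] psi -88.79 F [ 0.1 -0.6  1.2] gap 56.2 ff 0.0 t 48.7 j6 1.05
```

View pics/s5.png

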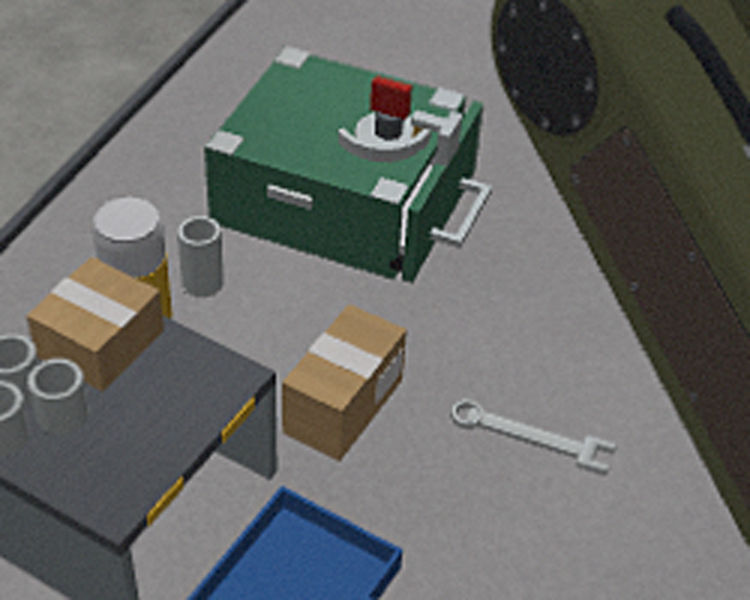

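Drawer tight (panel in another 7 mm) and the cam at half a turn (wing yaw 2.7° = box). In the picture the hook at (440,125) holds the bolt, and carton (345,380), wrench, sleeve and can are undisturbed. Now the tray.

```bash
python3 - <<'E'
from h import *
im,d,K,D,T=snap('top');W=cloud(d,K,D,T)
print('lug',rect(W,(.36,.15),(.46,.32),.052,.064))
print('rim',rect(W,(.38,.12),(.62,.36),.022,.034))
for o in nets.pinpoint('tray','top')[:1]: print(np.round(o['location'],4),round(o['confidence'],2))
for o in nets.pinpoint('bay','top')[:1]: print(np.round(o['location'],4),round(o['confidence'],2))
E
python3 go.py 415.5 247 160 -96
```

```text
lug (array([427.9, 244.2]), array([10.3, 43.4]), 83.57, 71, np.float64(0.0595))
rim (array([507. , 235.5]), array([157.2, 141.1]), 83.5, 372, np.float64(0.0291))
[0.5105 0.2374 0.0016] 0.73
[ 0.6022  0.2244 -0.0009] 0.95
now [ 721.4 -356.2  223.1] psi -88.77 F [ 1.3  0.1 -0.5] gap 56.0 ff 0.0 t 48.9 j6 1.05
turn [ 0.    -0.001  0.126] rows 1.1 shift cm [-36.73 -56.79   6.31] rows 17.0
```

```bash
python3 -m pendant '[[0,0,0,0,0,0.065,0.5],[0,0,0,0,0,0.061,0.5],[-1,-1.5,0,0,0,0,0.5],[-2.1,-3.25,0,0,0,0,0.5],[-2.1,-3.25,0,0,0,0,0.5],[-2.1,-3.25,0,0,0,0,0.5],[-2.1,-3.25,0,0,0,0,0.5],[-2.1,-3.25,0,0,0,0,0.5],[-2.1,-3.25,0,0,0,0,0.5],[-2.1,-3.25,0,0,0,0,0.5],[-2.1,-3.25,0,0,0,0,0.5],[-2.1,-3.25,0,0,0,0,0.5],[-2.1,-3.25,0,0,0,0,0.5],[-2.1,-3.25,0,0,0,0,0.5],[-2.1,-3.25,0,0,0,0,0.5],[-2.1,-3.25,0,0,0,0,0.5],[-2.1,-3.25,0,0,0,0,0.5],[-2.1,-3.25,0,0,0,0,0.5],[-2.1,-3.25,0,0,0,0,0.5],[-2.1,-3.25,0,0,0,0,0.5]]' |head -2
python3 -m pendant '[[0,0,0,0,0,0,0.5],[0,0,0,0,0,0,0.5]]' |head -2
python3 go.py 415.5 247 100 -96.4 415.5 247 32 -96.4
```

```text
time_s: 50.55
position: [0.4199, 0.2372, 0.2231]
time_s: 50.72
position: [0.4204, 0.2371, 0.2229]
now [420.4 237.1 222.9] psi -95.81 F [-0.2 -0.7  0.1] gap 46.8 ff 0.0 t 50.7 j6 2.11
turn [-0.001 -0.001  0.01 ] rows 0.1 shift cm [-0.6  -0.93 12.29] rows 3.1
turn [0. 0. 0.] rows 0.0 shift cm [0.  0.  6.8] rows 1.7
```

```bash
python3 -m pendant '[[-0.6,-0.93,2,0,0,0.01,0.5],[0,0,3,0,0,0,0.5],[0,0,3,0,0,0,0.5],[0,0,3,0,0,0,0.5],[0,0,3,0,0,0,0.5],[0,0,2.5,0,0,0,0.5],[0,0,1.8,0,0,0,0.5],[0,0,0.8,0,0,0,0.5],[0,0,0,0,0,0,0.5],[0,0,0,0,0,0,0.7],[0,0,0,0,0,0,0.9],[0,0,0,0,0,0,1],[0,0,0,0,0,0,1],[0,0,0,0,0,0,1],[0,0,0,0,0,0,1],[0,0,0,0,0,0,1]]' 45
python3 -m pendant '[[0.3,0,0,0,0,0,1],[0.6,0,0,0,0,0,1],[0.8,0,0,0,0,0,1],[0.8,0,0,0,0,0,1],[0.8,0,0,0,0,0,1],[0.8,0,0,0,0,0,1],[0.8,0,0,0,0,0,1],[0.8,0,0,0,0,0,1],[0.8,0,0,0,0,0,1],[0.8,0,0,0,0,0,1],[0.8,0,0,0,0,0,1],[0.8,0,0,0,0,0,1],[0.8,0,0,0,0,0,1],[0.8,0,0,0,0,0,1],[0.8,0,0,0,0,0,1],[0.8,0,0,0,0,0,1],[0.8,0,0,0,0,0,1],[0.5,0,0,0,0,0,1],[0.3,0,0,0,0,0,1],[0,0,0,0,0,0,1]]'
```

```text
time_s: 52.05
position: [0.4171, 0.246, 0.0316]
ee_rot: [0.998, -0.057, 0.0, -0.0]
ft_force: [-0.8, 1.4, 4.3]
finger_gap: 0.0093
finger_force: 45.0
time_s: 53.72
position: [0.5534, 0.2302, 0.0316]
ee_rot: [0.998, -0.058, -0.0, -0.0]
ft_force: [-0.7, 0.3, 5.2]
finger_gap: 0.0096
finger_force: 45.0
```

```bash
for k in 1 2; do :; done; python3 -m pendant '[[0.15,0,0,0,0,0,1],[0.15,0,0,0,0,0,1],[0,0,0,0,0,0,1],[0,0,0,0,0,0,1]]' | head -4
python3 -m pendant '[[0.1,0,0,0,0,0,1],[0.1,0,0,0,0,0,1],[0,0,0,0,0,0,1],[0,0,0,0,0,0,1]]' | head -4
python3 -m pendant '[[0.1,0,0,0,0,0,1],[0.1,0,0,0,0,0,1],[0,0,0,0,0,0,1],[0,0,0,0,0,0,1]]' | head -4
```

```text
time_s: 54.05
position: [0.5558, 0.23, 0.0316]
ee_rot: [0.998, -0.058, -0.0, -0.0]
ft_force: [-4.3, -0.3, 5.8]
time_s: 54.38
position: [0.5566, 0.2298, 0.0316]
ee_rot: [0.998, -0.057, -0.002, -0.0]
ft_force: [-15.3, -0.1, 13.3]
time_s: 54.72
position: [0.5571, 0.2297, 0.0315]
ee_rot: [0.998, -0.057, -0.003, 0.0]
ft_force: [-26.1, 0.5, 20.5]
```

```bash
python3 -m pendant '[[-0.2,0,0,0,0,0,1],[0,0,0,0,0,0,0.8],[0,0,0,0,0,0,0.6],[0,0,0,0,0,0,0.6],[-0.5,0,0,0,0,0,0.6],[-1,0,0,0,0,0,0.6],[-1,0,-1,0,0,0,0.6],[-1,0,-2.5,0,0,0,0.6],[-1,0,-3,0,0,0,0.6],[0,0,-3,0,0,0,0.6],[-2,3,-3,0,0,0,0.4],[-2,3,-3,0,0,0,0.2],[-2,3,0,0,0,0,0.1],[-2,3,0,0,0,0,0.1],[0,0,0,0,0,0,0.1],[0,0,0,0,0,0,0.1],[0,0,0,0,0,0,0.1]]'|head -2
python3 - <<'E'
from h import *
for c in('top','scene'):
  im,d,K,D,T=snap(c,c+'6.png');W=cloud(d,K,D,T)
  print('lug',rect(W,(.5,.15),(.60,.30),.052,.066))
  print('carton',rect(W,(.48,-.08),(.66,.11),.066,.082))
  print('board',rect(W,(.5,.05),(.85,.40),.134,.147))
  for n in('carton','tray_lug','bay_home'):
    for o in nets.pinpoint(n,c)[:4]: print(n,np.round(o['location'],4),round(o['confidence'],2))
E
python3 go.py
```

```text
time_s: 56.13
position: [0.4257, 0.131, 0.1797]
lug (array([568.4, 226.5]), array([10.3, 45.5]), 83.0, 70, np.float64(0.0599))
carton (array([568.9,  17.7]), array([120.2,  65.9]), 84.8, 1136, np.float64(0.0741))
board (array([699.2, 213.7]), array([215.7, 203.9]), 83.89, 4243, np.float64(0.1411))
carton [0.636  0.5047 0.0021] 0.94
carton [ 0.311   0.3324 -0.0027] 0.87
carton [0.4738 0.4236 0.0009] 0.86
carton [ 0.6504 -0.2673  0.1611] 0.35
tray_lug [0.5665 0.2311 0.0427] 0.73
bay_home [0.5673 0.2275 0.0432] 0.24
lug (array([568.1, 229.2]), array([11.7, 45.4]), 82.49, 84, np.float64(0.059))
carton (array([570.3,  20.4]), array([124.7,  66.1]), 85.6, 671, np.float64(0.0748))
board (array([700.1, 215.4]), array([216.9, 203.6]), 83.65, 3664, np.float64(0.1417))
carton [ 0.5707  0.0184 -0.0008] 0.96
carton [ 0.3098  0.3355 -0.0034] 0.91
carton [ 0.4743  0.4227 -0.0009] 0.74
carton [0.6362 0.5066 0.0011] 0.66
tray_lug [0.563  0.2285 0.0438] 0.65
now [425.4 131.  179.2] psi -96.58 F [ 0.   0.3 -0.1] gap 84.4 ff 0.0 t 56.5 j6 1.9
```

View pics/top6.png

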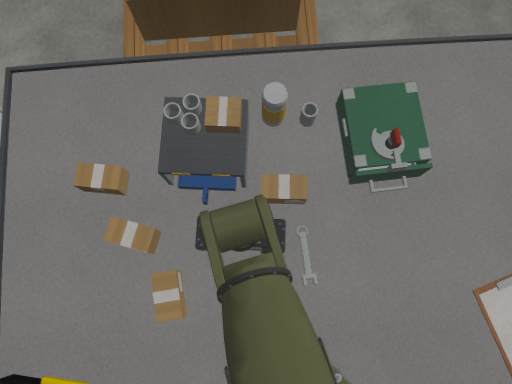

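Tray home: the lug at px (206,190) measures (568,228), as the home point predicts. The carton stands at px (285,188), (569.5,19), unmoved. Fetching it.

```bash
python3 -m pendant '[[0,0,0,0,0,-0.114,0.1],[0,0,0,0,0,-0.114,0.1],[0,0,0,0,0,-0.114,0.1],[0,0,0,0,0,-0.114,0.1],[0,0,0,0,0,-0.114,0.1],[0,0,0,0,0,-0.114,0.1],[0,0,0,0,0,-0.114,0.1],[0,0,0,0,0,-0.114,0.1],[0,0,0,0,0,-0.114,0.1],[0,0,0,0,0,-0.114,0.1],[0,0,0,0,0,-0.114,0.1],[0,0,0,0,0,-0.114,0.1],[0,0,0,0,0,-0.114,0.1],[0,0,0,0,0,-0.114,0.1],[0,0,0,0,0,0,0.1],[0,0,0,0,0,0,0.1]]'|head -2
python3 go.py 569.5 19 150 -5
```

```text
time_s: 57.87
position: [0.4253, 0.1308, 0.1794]
now [425.3 130.8 179.4] psi -5.36 F [-0.1 -0.9  0.4] gap 84.4 ff 0.0 t 57.9 j6 0.31
turn [-0.    -0.001 -0.006] rows 0.1 shift cm [-9.88 15.34  2.94] rows 4.6
```

```bash
python3 -m pendant '[[-1.5,2.3,0,0,0,-0.006,0.1],[-1.7,2.6,0.6,0,0,0,0.1],[-1.7,2.6,0.6,0,0,0,0.1],[-1.7,2.6,0.6,0,0,0,0.1],[-1.7,2.6,0.6,0,0,0,0.1],[-1.58,2.64,0.5,0,0,0,0.1],[0,0,0,0,0,0,0.1],[0,0,0,0,0,0,0.1],[0,0,0,0,0,0,0.1]]'|head -2
python3 go.py 569.5 19 36 -5
```

```text
time_s: 58.62
position: [0.5694, 0.0196, 0.1502]
now [569.4  19.6 150.2] psi -4.95 F [-0.2  1.2  0.9] gap 84.6 ff 0.0 t 58.6 j6 0.06
turn [-0.001 -0.001  0.001] rows 0.0 shift cm [-0.06  0.02 11.42] rows 2.9
```

```bash
python3 -m pendant '[[-0.05,0,2,0,0,0,0.1],[0,0,2.5,0,0,0,0.1],[0,0,2.5,0,0,0,0.1],[0,0,2.5,0,0,0,0.1],[0,0,1.2,0,0,0,0.1],[0,0,0.7,0,0,0,0.1],[0,0,0,0,0,0,0.1],[0,0,0,0,0,0,0.2],[0,0,0,0,0,0,0.3],[0,0,0,0,0,0,0.45],[0,0,0,0,0,0,0.6],[0,0,0,0,0,0,0.6],[0,0,0,0,0,0,0.6],[0,0,0,0,0,0,0.6]]' 35
python3 -m pendant '[[0,0,-1,0,0,0,0.6],[0,0,-2,0,0,0,0.6],[0,0,-2.5,0,0,0,0.6],[0,0,-2.5,0,0,0,0.6],[0,0,-1.5,0,0,0,0.6],[0,0,0,0,0,0,0.6],[0,0,0,0,0,0,0.6],[0,0,0,0,0,0,0.6]]'
python3 go.py 471.3 243.5 130 -6
```

```text
time_s: 59.78
position: [0.57, 0.0189, 0.0374]
ee_rot: [0.736, 0.677, 0.001, 0.0]
ft_force: [-3.9, 0.2, 6.8]
finger_gap: 0.0635
finger_force: 35.0
time_s: 60.45
position: [0.569, 0.0188, 0.13]
ee_rot: [0.736, 0.677, -0.001, -0.001]
ft_force: [0.7, -0.9, -6.0]
finger_gap: 0.0637
finger_force: 35.0
now [569.   18.8 130. ] psi -4.81 F [ 0.7 -0.9 -6. ] gap 63.7 ff 35.0 t 60.5 j6 0.05
turn [-0.002 -0.     0.021] rows 0.2 shift cm [ 21.33 -12.06   0.  ] rows 6.1
```

```bash
python3 -m pendant '[[0,-1.2,0,0,0,0.021,0.6],[0,-2.5,0,0,0,0,0.6],[0,-2.5,0,0,0,0,0.6],[0,-2.5,0,0,0,0,0.6],[0,-2.2,0,0,0,0,0.6],[0,-1.16,0,0,0,0,0.6],[1.5,0,0,0,0,0,0.6],[2.5,0,0,0,0,0,0.6],[2.5,0,0,0,0,0,0.6],[2.5,0,0,0,0,0,0.6],[2.5,0,0,0,0,0,0.6],[2.5,0,0,0,0,0,0.6],[2.5,0,0,0,0,0,0.6],[2.5,0,0,0,0,0,0.6],[2.33,0,0,0,0,0,0.6],[0,0,0,0,0,0,0.6],[0,0,0,0,0,0,0.6],[0,0,0,0,0,0,0.6]]'
python3 go.py 471.3 243.5 37.4 -6
```

```text
time_s: 61.95
position: [0.4715, 0.2428, 0.1303]
ee_rot: [0.743, 0.669, -0.001, -0.001]
ft_force: [-0.6, -0.0, -5.4]
finger_gap: 0.0636
finger_force: 35.0
now [471.5 242.8 130.3] psi -6.01 F [-0.6 -0.  -5.4] gap 63.6 ff 35.0 t 62.0 j6 0.51
turn [-0.002  0.001 -0.   ] rows 0.0 shift cm [ 0.07 -0.03  9.29] rows 2.3
```

```bash
python3 -m pendant '[[0.05,0,1.5,0,0,0,0.6],[0,0,2.5,0,0,0,0.6],[0,0,2.5,0,0,0,0.6],[0,0,1.3,0,0,0,0.6],[0,0,0.8,0,0,0,0.6],[0,0,0.5,0,0,0,0.6],[0,0,0.2,0,0,0,0.6],[0,0,0,0,0,0,0.6],[0,0,0,0,0,0,0.6]]'
python3 -m pendant '[[0,0,0,0,0,0,0.3],[0,0,0,0,0,0,0.12],[0,0,0,0,0,0,0.12],[0,0,0,0,0,0,0.12],[0,0,0,0,0,0,0.12],[0,0,-2,0,0,0,0.12],[0,0,-2.5,0,0,0,0.12],[0,0,-2.5,0,0,0,0.12],[0,0,-2.5,0,0,0,0.12],[0,0,-2.5,0,0,0,0.12],[-3,0,0,0,0,0,0.12],[-4,0,0,0,0,0,0.12],[-4,0,0,0,0,0,0.12],[-4,0,0,0,0,0,0.12],[-4,0,0,0,0,0,0.12],[-3,0,0,0,0,0,0.12],[0,0,0,0,0,0,0.12],[0,0,0,0,0,0,0.12]]'
python3 - <<'E'
from h import *
for c in('top','scene'):
  im,d,K,D,T=snap(c,c+'7.png');W=cloud(d,K,D,T)
  print('lug',rect(W,(.5,.15),(.60,.30),.052,.066))
  print('carton',rect(W,(.40,.15),(.54,.34),.066,.082))
  print('wing',rect(W,(.6,-.32),(.7,-.2),.164,.178))
  print('panel',rect(W,(.45,-.42),(.6,-.15),.094,.1042))
E
```

```text
time_s: 62.7
position: [0.4726, 0.2439, 0.0393]
ee_rot: [0.743, 0.669, 0.001, -0.0]
ft_force: [0.7, -0.3, -5.7]
finger_gap: 0.0639
finger_force: 35.0
time_s: 64.2
position: [0.4491, 0.0241, 0.1587]
ee_rot: [0.744, 0.668, 0.0, -0.0]
ft_force: [0.3, 0.4, 1.1]
finger_gap: 0.0827
finger_force: 0.0
lug (array([568.5, 226.7]), array([ 9.8, 45.8]), 83.71, 70, np.float64(0.0595))
carton (array([472.4, 243. ]), array([120.9,  65. ]), 83.72, 1201, np.float64(0.0742))
wing (array([ 653.2, -262.2]), array([41.4, 14.8]), 2.78, 108, np.float64(0.1715))
panel (array([ 584.5, -206.6]), array([13. , 84.6]), 2.2, 122, np.float64(0.1015))
lug (array([567.9, 230.3]), array([11.7, 44. ]), 84.94, 79, np.float64(0.0598))
carton (array([472.9, 245.9]), array([123.4,  66. ]), 83.36, 1196, np.float64(0.0745))
wing (array([ 652.8, -260.1]), array([41.8, 17.4]), 4.63, 66, np.float64(0.1714))
panel (array([ 582. , -241.1]), array([7.6, 1.4]), 84.67, 4, np.float64(0.1009))
```

View pics/scene7.png

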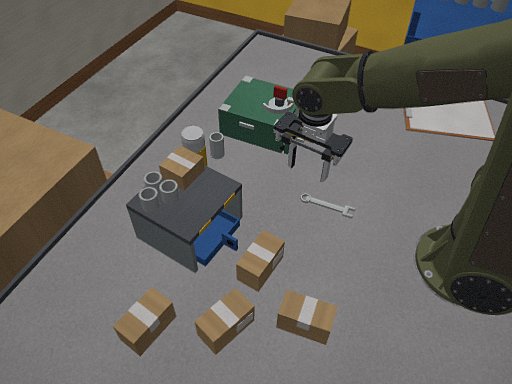

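The carton at px (261,259) stands upright and square before the lug (232,242), in bay frame about (-129, 5) mm at the bay's own yaw. The tray is home, the drawer shut and locked, and the bystanders are where they were. Handing in.

```bash
python3 -c "
from bench import ticket
print(ticket.hand_in())"
```

```text
the job is handed in; nothing more can be done
None
```

I handed the job in at about 64 s on the robot's clock: all three couplers are in the drawer, the cam is at its stop with the drawer tight, the tray is home, and the carton is back in front of it, upright and square about 4 mm right of its start; the can, sleeve and wrench were not touched.

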